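# Gauge the inside depth of the sugar bowl

## Robot

A 6-joint arm with a two-finger parallel gripper is mounted at the origin on the work surface. World frame = base frame: x ahead of the robot, y to its left, z up, the work surface at z = 0. Lengths are in m, angles in rad, forces in N, time in s.
With the tool pointing down it reaches from about 0.275 to 0.85 m from the base axis. Payload 5.2 kg.
Tool frame: the origin (TCP) lies midway between the tips of the shut fingers; the grasp point (between the pads) lies 19 mm behind it; y points along the fingers, z is the direction in which the jaws open and shut, and the axes are right-handed (so a half turn about y gives the same grasp; the last joint's range is limited). The gripper opens to 85 mm and grips with 20 to 120 N. Pads are 22 mm wide; open, the fingers measure 114 mm over their backs; the gripper's body (76 mm by 85 mm) begins 54 mm behind the grasp point. The pads swing forward as they close: fully open they stand 13 mm farther back than shut.
Start: joints at [-1.537, 0.259, 1.535, -0, 1.348, -0.203], TCP at [0.129, -0.535, 0.231] pointing down, gripper open.
Joint ranges: [-3.14, 3.14], [-0.91, 2.08], [0.19, 2.58], [-1.22, 4.36], [0.22, 2.71], [-3.12, 3.12]. Speed limits (rad/s): [2.57, 2.57, 3.14, 3.14, 3.14, 3.14].

## Interface

Orientations are given as a unit quaternion [x, y, z, w].
In Python, from plant import ctrl, imaging, job gives the robot as it stands.
- The arm moves only by the tool send_rows, never from a script. Its argument "steps" is a list of rows, each a list of 5 numbers: the opening in per cent of the stroke, from 0 (shut) to 100 (fully open), then the shift along the tool's x, y, z in mm, then the turn about the tool's y in rad. In form: [[grip, tx, ty, tz, yaw], ...]. A call has 1 to 5 rows; each row shifts and turns the commanded pose from where the row before left it, along the tool's axes as they then stand; what a row does not reach is not made up. A row lasts 1/12 s, in which the tool goes at most 41.7 mm and 7.16 degrees, less where a joint would pass 70% of its speed; a pose out of reach is approached as far as the arm can. A call is refused whole if a number of a shift passes 41.7 or a number of a turn 0.125, either way. A call with a gripper value outside its range is refused whole. The fingers move at their own pace and stop on an object; "newtons" is the grip in N (left out, the last holds). Time passes only in rows, so rows that do not move let the fingers close. It gives the time, the measured TCP pose, the force and the opening at its end, in the units of the state.
- ctrl.state(): the state, without advancing time (a new reading comes with each control period).
- imaging.get_image(name): name is "scene" or "top" or "wrist"; returns (picture, depth): 384x512x3 uint8, red, green, blue; 384x512 float32, m along the optical axis (not along the pixel's ray), 0 where there is no reading.
- imaging.calibration(name): a dict with "fovy" (degrees; the focal length in pixels is half the picture's height over the tangent of half this angle, whatever the lens; pixels are square), "cx", "cy" (the principal point, pixels), "view" (4x4, takes a point from world to camera coordinates). Camera axes: x right, y down, z forward; pixel columns grow to the right and rows downward; lengths in m; the calibration is good to about 2 mm. The wrist camera is an equidistant fisheye: a pixel r from the principal point sees the ray r / f radians off the axis. A picture is of the moment at which its call begins: read the wrist's pose just before it. calibration takes no time and is no camera call; for the wrist camera it gives the pose at the moment of the call.
- job.hand_in(): hands the job in, once; it reports no verdict.
The state is a dict: "clock": time; "joint_positions": joint angles; "dq": joint speeds; "tau": joint torques, N m; "ee_pos": TCP position; "ee_rot": TCP orientation; "wrist_force": force on the tool from outside, world axes, zero at the start; "torque": the same for the moment, N m; "opening": finger opening in m.
Only numpy, scipy, OpenCV 4.12 (cv2) and the standard library are available. Lean on these libraries where they do the work, as an engineer would, in place of code of your own. Each camera call takes 0.05 s, during which the arm holds its last target.

## Task

Take the inside depth of the glass sugar bowl: lift off its lid and lay it, knob up, on the middle of the empty saucer, then lower the standing depth gauge, upright and gently, into the bowl until its foot rests on the bottom, so that the rim has pushed the sliding crossbar up to the depth. Then lift the gauge out without shifting the crossbar, stand it back in the middle of the saucer it came from, and put the lid properly back on the bowl. Keep the bowl and the saucers about where they are and leave everything else on the counter alone.

Things in the scene. Friction and masses are not known exactly. Their poses are not given: they have to be found in the camera images.
- bowl: Sugar bowl, clear glass, empty, loose, about 0.45 kg. Round, 96 mm across at its widest, 91 mm tall, wall 5 mm, mouth about 82 mm across. Its flat inside bottom lies 6 mm above its underside, so the inside depth is 85 mm. Origin: centre of the underside; z up.
- lid: Lid of the sugar bowl, pale bamboo, loose, about 0.12 kg, on the bowl at the start. A plug 70 mm across and 8 mm deep goes loosely into the mouth; above it a flange 94 mm across and 8 mm thick rests on the rim; above that a round knob 24 mm across (stem 21 mm) whose top is 54 mm above the origin (38 mm above the flange). Origin: centre of the plug's underside; z up through the knob. On the bowl the origin is 83 mm above the bowl's underside.
- lid_knob (a point): Point on the lid's knob axis where it is best gripped, 42 mm above the lid's origin.
- saucer_a: White ceramic saucer, loose, 0.22 kg, 150 mm across, 16 mm tall, on which the gauge stands at the start and must stand at the end. Flat middle about 90 mm across, 5 mm above its underside. Origin: centre of the underside. The same in looks as the other saucer; left or right of the bowl.
- saucer_b: White ceramic saucer of the same shape and size, empty at the start, on the other side of the bowl; the lid is laid here. Origin: centre of the underside.
- gauge: Depth gauge, loose, about 0.32 kg, standing upright on its steel foot: round foot 40 mm across and 10 mm thick, pale wooden rod 10 mm across, round wooden head 26 mm across from 125 to 170 mm above the origin (total height 170 mm). Origin: centre of the foot's underside; z up along the rod.
- gauge_head (a point): Point on the axis of the gauge's head where it is best gripped from above, 148 mm above the gauge's origin.
- bar_mid (a point): Centre of the underside of the gauge's crossbar: a steel bar 120 x 14 x 10 mm lying across the rod (along the gauge's y axis), too long to enter the bowl's mouth, so the rim stops it and it slides up the rod as the gauge goes down. It slides with about 2 N of friction and stays where it is left.
- bar (a joint): Height of the crossbar's underside above the top of the gauge's foot, m (range 0 to 0.095). The underside is 10 mm + this value above the foot's underside, so with the foot on the bowl's bottom and the bar on the rim it reads 0.075. It starts between 0.015 and 0.040.
- mill: Steel pepper mill, 52 mm across, 155 mm tall, loose. Bystander; origin centre of the underside.
- mug: White mug, 82 mm across, 92 mm tall, handle at its +y. Bystander; origin centre of the underside.
- spatula: Yellow silicone spatula lying flat along its x, 245 mm long, 10 mm thick. Bystander; origin about mid-length, underneath.
- eggcup: White egg cup, 48 mm across, 55 mm tall. Bystander; origin centre of the underside.
- honey: Amber glass jar with a steel cap, 68 mm across, 100 mm tall. Bystander; origin centre of the underside.
- teaspoon: Steel teaspoon lying along its x, 135 mm long, 8 mm high. Bystander; origin about mid-length, underneath.
Mind the look-alikes: they are no part of the job. What is shaped like the saucer_a but blue or brown is not meant.

How it is judged:
On the way, in this order (a step that is already met when the one before it is completed fails the run):
1. the lid lies knob up on the empty saucer, released (horizontal distance between lid and saucer_b below 0.03 m and z of lid in the frame of saucer_b below 0.01 m and angle between lid's own z axis and vertical below 0.1 rad and contact force between lid and the fingers below 0.2 N), for 0.2 s.
2. the gauge's foot rests on the bottom of the bowl, the gauge upright, its crossbar pushed up by the rim to the depth (horizontal distance between gauge and bowl below 0.03 m and z of gauge in the frame of bowl below 0.0095 m and angle between gauge's own z axis and vertical below 0.12 rad and value of joint bar between 0.071 and 0.079 m), for 0.2 s.
3. the gauge stands upright on the saucer it came from, released, the crossbar still at the depth (horizontal distance between gauge and saucer_a below 0.03 m and z of gauge in the frame of saucer_a below 0.009 m and angle between gauge's own z axis and vertical below 0.06 rad and contact force between gauge and the fingers below 0.2 N and value of joint bar between 0.071 and 0.079 m), for 0.2 s.
At the end, for the whole second after the job is handed in: Lid flat on the bowl (within 9 mm of its axis, down on the rim); gauge upright on its own saucer within 30 mm of the middle, crossbar joint 0.071 to 0.079; bowl upright, bowl and saucers within 40 mm of their starts; bystanders within 30 mm and not tipped; all at rest, released (all of step 3 and horizontal distance between lid and bowl below 0.009 m and z of lid in the frame of bowl between 0.079 and 0.086 m and angle between each of lid, bowl's own z axis and vertical below 0.05 rad and distance of each of bowl, saucer_a, saucer_b from where it was at the start of the episode below 0.04 m and contact force between lid and the fingers below 0.2 N and linear speed of each of lid, gauge, bowl below 0.02 m/s); the robot touches nothing.
It fails at once if the gauge is rammed or dropped into the bowl (more than 80 N) (contact force between gauge and bowl above 80 N).
It fails at once if a bystander (mill, mug, spatula, egg cup, honey jar, teaspoon) is shifted by more than 30 mm or tipped (distance of any of mill, mug, spatula, eggcup, honey, teaspoon from where it was at the start of the episode above 0.03 m or angle between any of mill, mug, spatula, eggcup, honey, teaspoon's own z axis and vertical above 0.35 rad).
It also fails if it takes over 72 s, if anything falls off the work surface, if the arm or the gripper's body presses on something with over 40 N, if the wrist force passes 120 N, or if a joint passes its speed limit or range.

## Working session

There is one attempt and no reset: what is moved stays moved. The work goes in short steps, Python scripts to look and compute and a tool call to move; the robot and the scene stay as the last step left them, time stands still between calls to the robot, and variables do not carry over. Pictures are saved under pics/ and viewed, and the job is handed in when it is done.

Besides the shell and the picture viewer there is one more tool, called after "Request:" as a command line: name --pt "numbers of a row" for each row, then --argument value for the rest. send_rows: Moves the arm, as the interface text tells. Its arguments: {"type":"object","properties":{"steps":{"type":"array"},"newtons":{"type":"number"}},"required":["steps"]}

```bash
mkdir -p pics; ls; cat > h.py <<'E'
import numpy as np, cv2
from plant import ctrl, imaging, job
def snap(name,fn):
    p,d=imaging.get_image(name); c=imaging.calibration(name)
    cv2.imwrite('pics/'+fn+'.png',cv2.cvtColor(p,cv2.COLOR_RGB2BGR)); np.savez('pics/'+fn,p=p,d=d,V=c['view'],f=c['fovy'],cx=c['cx'],cy=c['cy'],n=name)
    return p,d,c
def load(fn): return np.load('pics/'+fn+'.npz')
def ray(z,u,v):
    f=192/np.tan(np.radians(float(z['f']))/2); a=(u-z['cx'])/f; b=(v-z['cy'])/f
    if str(z['n'])=='wrist':
        r=np.hypot(a,b); s=np.sin(r)/r if r>1e-9 else 1; d=np.array([a*s,b*s,np.cos(r)])
    else: d=np.array([a,b,1.])
    V=z['V']; R=V[:3,:3]; return -R.T@V[:3,3], R.T@d
def at_z(z,u,v,h):
    o,d=ray(z,u,v); return o+d*(h-o[2])/d[2]
def dep(z,u,v):
    o,d=ray(z,u,v); f=192/np.tan(np.radians(float(z['f']))/2)
    dc=z['V'][:3,:3]@d; return o+d*z['d'][int(round(v)),int(round(u))]/dc[2]
def tri(*rs):
    A=0;B=0
    for o,d in rs:
        d=d/np.linalg.norm(d);P=np.eye(3)-np.outer(d,d);A=A+P;B=B+P@o
    p=np.linalg.solve(A,B); return p,[np.linalg.norm((np.eye(3)-np.outer(d,d)/(d@d))@(p-o)) for o,d in rs]
E
python3 - <<'E'
from h import *
print(ctrl.state())
for n in('scene','top','wrist'):
    snap(n,n+'0'); c=imaging.calibration(n);print(n,c)
E
```

```text
pics
{'clock': 0.0, 'joint_positions': array([-1.53680741e+00,  2.59351565e-01,  1.53608124e+00, -3.95384162e-06,
        1.34801051e+00, -2.02798633e-01]), 'dq': array([-0.00066257,  0.00158949,  0.00126194, -0.00117487, -0.00054846,
        0.00083476]), 'tau': array([-1.11577374e-04, -4.46022320e+01, -2.90573716e+01, -4.75435518e-04,
        1.17079733e-02, -3.19507842e-05]), 'ee_pos': array([ 0.12902338, -0.53410705,  0.23047083]), 'ee_rot': array([-0.08346807,  0.70280854, -0.70150435,  0.08357567]), 'wrist_force': array([-0.36123774, -0.11901312, -0.23251436]), 'torque': array([ 0.01861067,  0.06280394, -0.02375632]), 'opening': 0.0851366800068281}
scene {'fovy': 57.40186384114115, 'cx': 256.55294760352524, 'cy': 186.87845582553456, 'view': array([[ 0.30838476,  0.95115878,  0.01399334, -0.15327826],
       [ 0.54787044, -0.16556661, -0.82001566, -0.16883435],
       [-0.77764826,  0.26054687, -0.57217   ,  1.37988918],
       [ 0.        ,  0.        ,  0.        ,  1.        ]])}
top {'fovy': 56.36621216850459, 'cx': 256.9980948932451, 'cy': 195.25189269299446, 'view': array([[-0.01802398, -0.99973905, -0.01403475,  0.01888589],
       [-0.98271632,  0.02030017, -0.18400144,  0.49900354],
       [ 0.18423833,  0.01047574, -0.98282577,  1.27891335],
       [ 0.        ,  0.        ,  0.        ,  1.        ]])}
wrist {'fovy': 65.70646984690485, 'cx': 256.87763103199103, 'cy': 188.74992204974308, 'view': array([[ 0.23487151, -0.97202406, -0.00214382, -0.54926754],
       [-0.92789226, -0.22486383,  0.29740915, -0.03940646],
       [-0.28957092, -0.0678637 , -0.95474772,  0.37940291],
       [ 0.        ,  0.        ,  0.        ,  1.        ]])}
```

View pics/scene0.png

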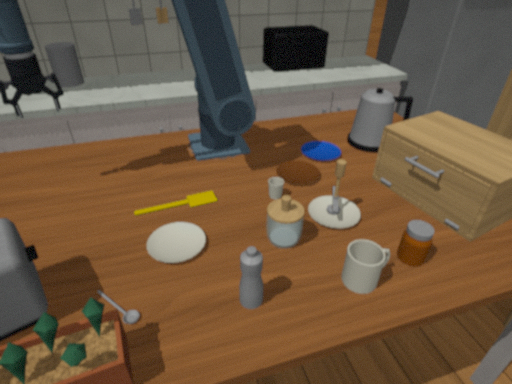

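View pics/top0.png

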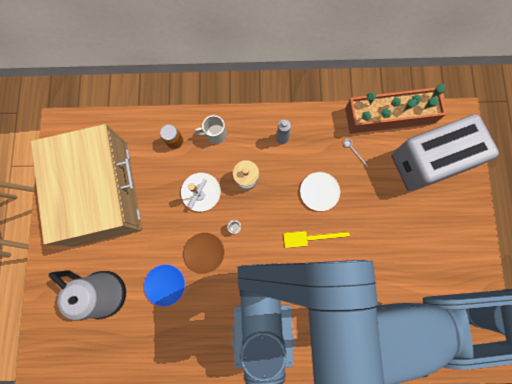

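View pics/wrist0.png

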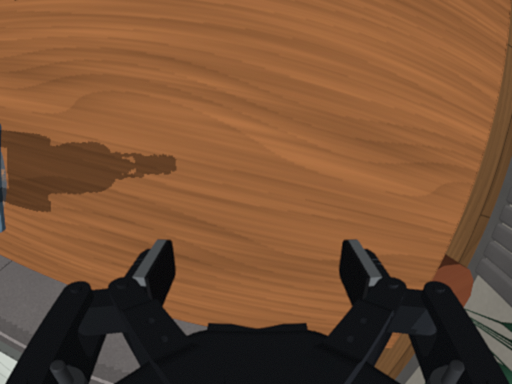

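The scene and top views show the bowl with its lid at top px (245,174), the gauge on the left saucer (200,192) and the empty saucer on the right (320,191). I'll enlarge the crops to measure them.

```bash
python3 - <<'E'
import cv2
a=cv2.imread('pics/top0.png')[140:240,170:350]; cv2.imwrite('pics/t0c.png',cv2.resize(a,None,fx=4.4,fy=4.4,interpolation=cv2.INTER_CUBIC))
a=cv2.imread('pics/scene0.png')[145:270,140:370]; cv2.imwrite('pics/s0c.png',cv2.resize(a,None,fx=3.4,fy=3.4,interpolation=cv2.INTER_CUBIC))
E
```

```text
(no output)
```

View pics/t0c.png

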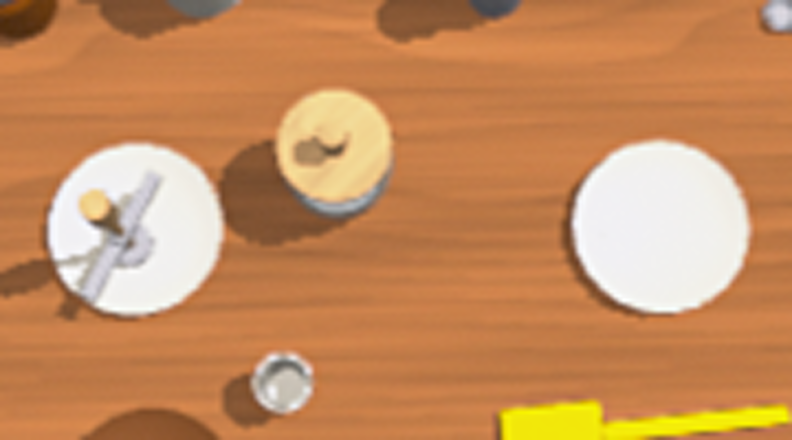

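View pics/s0c.png

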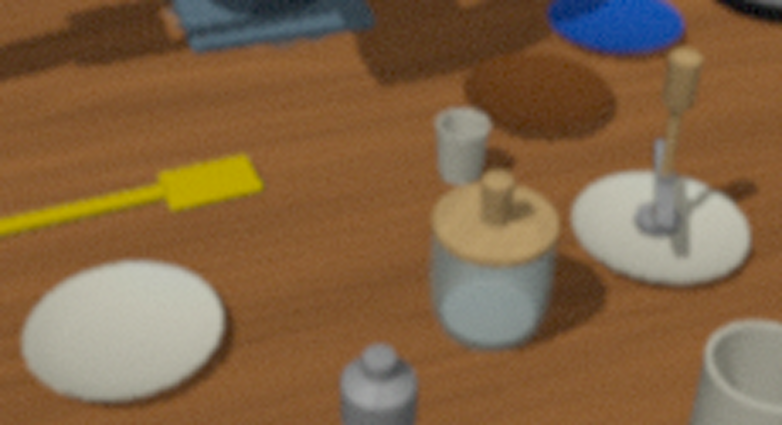

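```bash
python3 - <<'E'
from h import *
T=load('top0');S=load('scene0')
t=lambda x,y:((x+.5)/4.4-.5+170,(y+.5)/4.4-.5+140)
s=lambda x,y:((x+.5)/3.4-.5+140,(y+.5)/3.4-.5+145)
P={'sauA':((135,230),(660,227.5),.016),'sauB':((661,227),(124,331),.016),'lid':((334,146),(495,222),.099),'knob':((331,133),(498,178),.137),'head':((97,204),(685,56),.17),'foot':((128,245),(657,217),.012),'bar1':((153,176),(660,148),.05),'bar2':((88,297),None,.05)}
for k,(a,b,h) in P.items():
    print(k,'top@h',at_z(T,*t(*a),h).round(4),end=' ')
    if b: print('scene@h',at_z(S,*s(*b),h).round(4),'tri',[np.round(q,4) for q in tri(ray(T,*t(*a)),ray(S,*s(*b)))],'dep',dep(T,*t(*a)).round(3),dep(S,*s(*b)).round(3))
    else: print('dep',dep(T,*t(*a)).round(4))
E
```

```text
sauA top@h [0.5224 0.2248 0.016 ] scene@h [0.5305 0.2243 0.016 ] tri [array([0.5242, 0.227 , 0.0103]), array([0.0013, 0.0013])] dep [0.522 0.224 0.019] [0.564 0.202 0.047]
sauB top@h [ 0.5156 -0.2285  0.016 ] scene@h [ 0.5231 -0.2269  0.016 ] tri [array([ 0.5169, -0.2281,  0.0106]), array([0.0013, 0.0013])] dep [ 0.517 -0.23   0.008] [ 0.51  -0.227  0.004]
lid top@h [0.5724 0.0484 0.099 ] scene@h [0.5775 0.0487 0.099 ] tri [array([0.5735, 0.0495, 0.0957]), array([0.001, 0.001])] dep [0.563 0.047 0.136] [0.584 0.046 0.105]
knob top@h [0.5734 0.0491 0.137 ] scene@h [0.574 0.05  0.137] tri [array([0.5736, 0.0496, 0.1367]), array([0.0005, 0.0005])] dep [0.573 0.049 0.139] [0.575 0.05  0.138]
head top@h [0.5125 0.2277 0.17  ] scene@h [0.5063 0.2354 0.17  ] tri [array([0.5125, 0.2288, 0.1743]), array([0.0021, 0.0021])] dep [0.511 0.226 0.177] [0.515 0.23  0.176]
foot top@h [0.5101 0.2314 0.012 ] scene@h [0.5124 0.2317 0.012 ] tri [array([0.5107, 0.2322, 0.0105]), array([0.0006, 0.0006])] dep [0.508 0.229 0.025] [0.558 0.201 0.054]
bar1 top@h [0.5619 0.2042 0.05  ] scene@h [0.4666 0.2532 0.05  ] tri [array([0.5477, 0.1962, 0.1158]), array([0.0028, 0.0028])] dep [0.562 0.204 0.051] [0.473 0.249 0.055]
bar2 top@h [0.4594 0.2577 0.05  ] dep [0.4583 0.2563 0.0567]
```

```bash
cat >> h.py <<'E'
from scipy.spatial.transform import Rotation as Ro
def need(target):
    s=ctrl.state(); R=Ro.from_quat(s['ee_rot']).as_matrix()
    return (R.T@(np.array(target)-s['ee_pos'])*1000).round(1)
def st():
    s=ctrl.state(); R=Ro.from_quat(s['ee_rot']).as_matrix()
    print('t',round(s['clock'],2),'pos',s['ee_pos'].round(4),'F',s['wrist_force'].round(2),'open',round(s['opening'],4),'j6',s['joint_positions'][5].round(3),'dq',abs(s['dq']).max().round(3)); print(R.round(3))
E
python3 - <<'E'
from h import *
st(); print(need([.573,.049,.23]),need([.5,0,.25]))
E
```

```text
t 0.15 pos [ 0.129  -0.5342  0.2307] F [ 0.04  0.19 -0.49] open 0.0851 j6 -0.203 dq 0.004
[[-0.972 -0.     0.235]
 [-0.235  0.001 -0.972]
 [-0.    -1.    -0.001]]
[-568.4    1.5 -462.8] [-485.9  -18.6 -432.3]
```

Request:
send_rows --pt "100 -36 -2 -34 0" --pt "100 -36 -2 -34 0" --pt "100 -36 -2 -34 0" --pt "100 -36 -2 -34 0" --pt "100 -36 -2 -34 0"

```text
clock: 0.57
ee_pos: [0.2431, -0.3583, 0.2394]
ee_rot: [-0.083, 0.702, -0.702, 0.083]
wrist_force: [0.9, -0.1, 0.5]
opening: 0.0856
```

Request:
send_rows --pt "100 -36 -2 -34 0" --pt "100 -36 -2 -34 0" --pt "100 -36 -2 -34 0" --pt "100 -36 -2 -34 0" --pt "100 -36 -2 -34 0"

```text
clock: 0.98
ee_pos: [0.3567, -0.1838, 0.2483]
ee_rot: [0.083, -0.702, 0.702, -0.083]
wrist_force: [1.6, -0.6, 0.3]
opening: 0.0855
```

Request:
send_rows --pt "100 -36 -2 -34 0" --pt "100 -36 -2 -34 0" --pt "100 -30 0 -30 0" --pt "100 0 0 0 0" --pt "100 0 0 0 0"

```text
clock: 1.4
ee_pos: [0.4239, -0.078, 0.2512]
ee_rot: [-0.086, 0.702, -0.702, 0.086]
wrist_force: [0.0, -0.6, -0.3]
opening: 0.0852
```

```bash
python3 - <<'E'
from h import *
st(); snap('wrist','w1'); st()
E
```

```text
t 1.4 pos [ 0.4239 -0.078   0.2512] F [ 0.03 -0.56 -0.32] open 0.0852 j6 0.886 dq 0.078
[[-0.971 -0.001  0.241]
 [-0.241  0.    -0.971]
 [ 0.    -1.    -0.   ]]
t 1.45 pos [ 0.4233 -0.0795  0.2512] F [-0.09  0.1  -0.63] open 0.0857 j6 0.885 dq 0.058
[[-0.971 -0.001  0.238]
 [-0.238 -0.    -0.971]
 [ 0.001 -1.    -0.   ]]
```

View pics/w1.png

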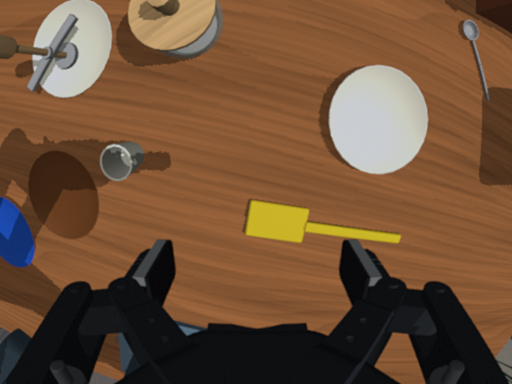

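The wrist view shows the lid at (172,20), the gauge saucer at (72,48) and the empty saucer centred at about (378,119).

```bash
python3 - <<'E'
from h import *
W=load('w1')
for n,u,v,h in(('B',378.5,119,.016),('A',72,47,.016),('knob',159,5,.137),('lid',172.5,5,.099),('foot',67,55,.012)): print(n,at_z(W,u,v,h).round(4),dep(W,u,v).round(4))
im=W['p'];
print(need([.573-.06,.049,.25]))
E
```

```text
B [ 0.5151 -0.2237  0.016 ] [ 0.5157 -0.2288  0.004 ]
A [0.5244 0.216  0.016 ] [0.5244 0.2165 0.0153]
knob [0.563  0.0436 0.137 ] [0.5634 0.0441 0.1358]
lid [0.5745 0.0447 0.099 ] [0.5687 0.0367 0.121 ]
foot [0.5122 0.2254 0.012 ] [0.5121 0.2233 0.0147]
[-117.7    1.1 -103.5]
```

Request:
send_rows --pt "100 -30 0 -26 0" --pt "100 -30 0 -26 0" --pt "100 -30 0 -26 0" --pt "100 -27 0 -25 0" --pt "100 0 0 0 0"

```text
clock: 1.87
ee_pos: [0.5154, 0.0495, 0.251]
ee_rot: [-0.083, 0.703, -0.701, 0.084]
wrist_force: [-0.7, -0.2, -0.2]
opening: 0.0852
```

Request:
send_rows --pt "100 0 0 0 0" --pt "100 0 0 0 0" --pt "100 0 0 0 0"

```text
clock: 2.12
ee_pos: [0.5123, 0.0451, 0.2513]
ee_rot: [0.083, -0.702, 0.702, -0.082]
wrist_force: [-0.7, -1.2, -0.2]
opening: 0.0854
```

```bash
python3 - <<'E'
from h import *
st(); snap('wrist','w2'); st()
a=cv2.imread('pics/w2.png'); cv2.imwrite('pics/w2b.png',cv2.resize(a,None,fx=1.56,fy=1.56,interpolation=cv2.INTER_CUBIC))
E
```

```text
t 2.12 pos [0.5123 0.0451 0.2513] F [-0.67 -1.19 -0.16] open 0.0854 j6 1.208 dq 0.006
[[-0.973 -0.001  0.232]
 [-0.232 -0.001 -0.973]
 [ 0.001 -1.     0.   ]]
t 2.17 pos [0.5124 0.0452 0.2515] F [ 0.41 -0.77  0.43] open 0.0853 j6 1.208 dq 0.004
[[-0.973 -0.     0.232]
 [-0.232 -0.    -0.973]
 [ 0.    -1.     0.   ]]
```

View pics/w2b.png

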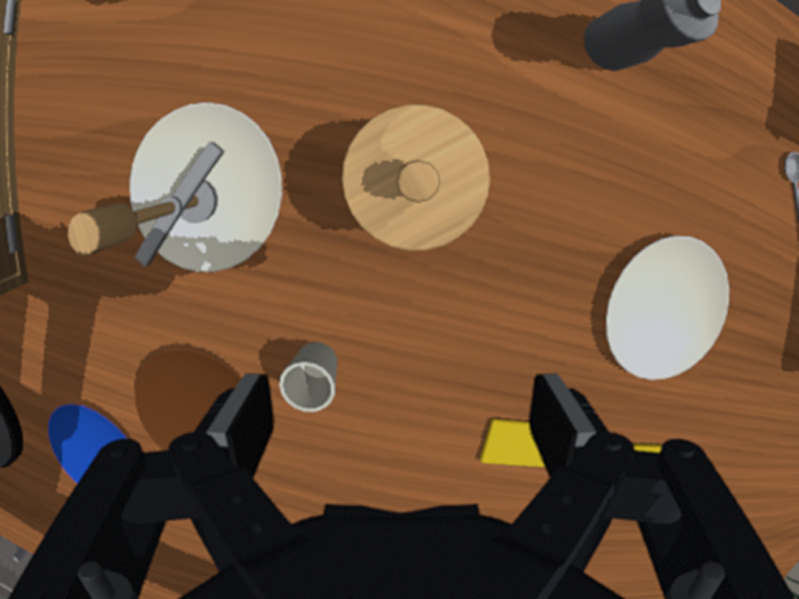

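Lid flange centre is at (417,177) in the enlarged view, knob top at (420,181), gauge head at (84,234), and the saucers at (206,187) and (668,308).

```bash
python3 - <<'E'
from h import *
W=load('w2');T=load('top0')
t=lambda x,y:((x+.5)/4.4-.5+170,(y+.5)/4.4-.5+140)
w=lambda x,y:((x+.5)/1.5625-.5,(y+.5)/1.5625-.5)
for n,p,h,q in(('B',(668,308),.016,(661,227)),('A',(206,187),.016,(135,230)),('knob',(420,181),.137,(331,133)),('lid',(417,177),.099,(334,146)),('foot',(199,201),.01,(128,245)),('head',(84,234),.175,(97,204))): print(n,at_z(W,*w(*p),h).round(4),'dep',dep(W,*w(*p)).round(4),'tri top',tri(ray(W,*w(*p)),ray(T,*t(*q))))
for g in ([.575,.050,.25],[.575,.050,.106]): print(need(g))
E
```

```text
B [ 0.5183 -0.2186  0.016 ] dep [ 0.5161 -0.2277  0.0037] tri top (array([ 0.51699457, -0.22988855,  0.00226775]), [np.float64(0.0015527332410226074), np.float64(0.0015527332410227928)])
A [0.5265 0.2208 0.016 ] dep [0.5261 0.2218 0.0137] tri top (array([0.52472447, 0.22660293, 0.00323642]), [np.float64(0.00046315846005180674), np.float64(0.00046315846005185926)])
knob [0.5738 0.0495 0.137 ] dep [0.5739 0.0495 0.1381] tri top (array([0.57379768, 0.04925677, 0.13524868]), [np.float64(0.00012019269845315743), np.float64(0.00012019269845321884)])
lid [0.5741 0.05   0.099 ] dep [0.5756 0.0516 0.1367] tri top (array([0.57397113, 0.04919418, 0.09207199]), [np.float64(0.0004937789204017055), np.float64(0.0004937789204016304)])
foot [0.5121 0.2281 0.01  ] dep [0.5134 0.2253 0.0166] tri top (array([0.51127271, 0.23212808, 0.00291907]), [np.float64(0.001032929062579594), np.float64(0.001032929062579673)])
head [0.5129 0.2295 0.175 ] dep [0.513  0.2292 0.1753] tri top (array([0.51228102, 0.2275914 , 0.17580342]), [np.float64(0.0014173086395122554), np.float64(0.0014173086395122302)])
[-62.    1.5   9.9]
[-62.1 145.5   9.8]
```

Request:
send_rows --pt "100 -31 10 5 0" --pt "100 -30 15 5 0" --pt "100 0 20 0 0" --pt "100 0 20 0 0" --pt "100 0 20 0 0"

```text
clock: 2.58
ee_pos: [0.5746, 0.05, 0.1657]
ee_rot: [0.083, -0.702, 0.702, -0.083]
wrist_force: [-0.7, 0.1, 0.2]
opening: 0.0858
```

Request:
send_rows --pt "100 0 0 0 0" --pt "100 0 0 0 0" --pt "100 0 0 0 0"

```text
clock: 2.83
ee_pos: [0.5751, 0.0508, 0.1679]
ee_rot: [0.082, -0.702, 0.702, -0.084]
wrist_force: [0.2, 0.5, 0.6]
opening: 0.0854
```

```bash
python3 - <<'E'
from h import *
st(); snap('wrist','w3'); snap('scene','s3')
print(need([.574,.0495,.106]))
a=cv2.imread('pics/w3.png'); cv2.imwrite('pics/w3b.png',cv2.resize(a,None,fx=1.56,fy=1.56,interpolation=cv2.INTER_CUBIC))
E
```

```text
t 2.83 pos [0.5751 0.0508 0.1679] F [0.16 0.5  0.6 ] open 0.0854 j6 1.23 dq 0.017
[[-0.972  0.002  0.233]
 [-0.233 -0.    -0.972]
 [-0.002 -1.     0.001]]
[ 2.1 62.4  1.2]
```

View pics/w3b.png

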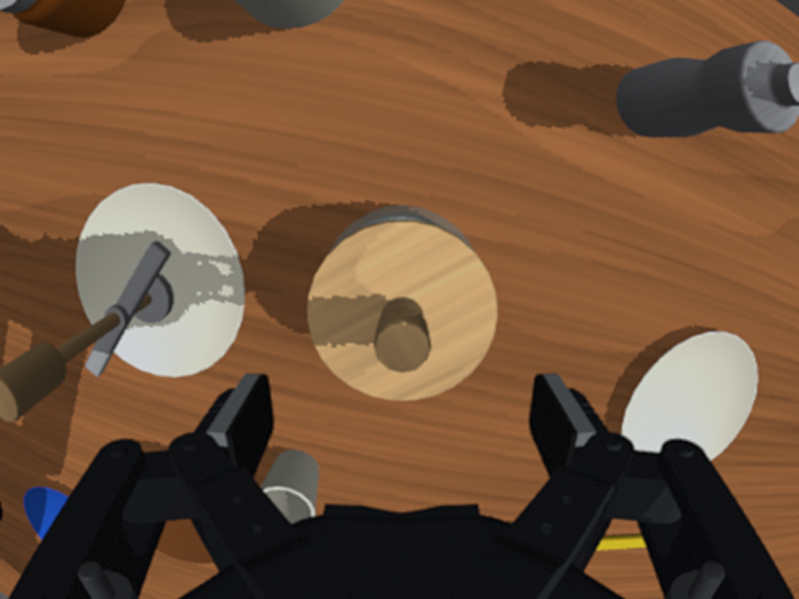

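The knob top (403,345) sits midway between the pads, so I'll descend and grip.

Request:
send_rows --pt "100 2 15 1 0" --pt "100 0 15 0 0" --pt "100 0 15 0 0" --pt "100 0 11 0 0" --pt "100 0 6 0 0" --newtons 40

```text
clock: 3.35
ee_pos: [0.5727, 0.0503, 0.1041]
ee_rot: [0.084, -0.702, 0.702, -0.083]
wrist_force: [1.0, -0.3, -0.4]
opening: 0.0855
```

Request:
send_rows --pt "100 0 0 0 0" --pt "100 0 0 0 0" --pt "20 0 0 0 0" --pt "0 0 0 0 0" --pt "0 0 0 0 0"

```text
clock: 3.77
ee_pos: [0.5734, 0.0502, 0.1053]
ee_rot: [0.083, -0.702, 0.702, -0.084]
wrist_force: [-0.7, -0.5, 0.9]
opening: 0.0518
```

Request:
send_rows --pt "0 0 0 0 0" --pt "0 0 0 0 0" --pt "0 0 0 0 0" --pt "0 0 0 0 0" --pt "0 0 0 0 0"

```text
clock: 4.18
ee_pos: [0.5732, 0.0501, 0.1049]
ee_rot: [0.083, -0.702, 0.702, -0.084]
wrist_force: [0.5, -0.9, 3.2]
opening: 0.0229
```

```bash
python3 - <<'E'
from h import *
st()
E
```

```text
t 4.18 pos [0.5732 0.0501 0.1049] F [ 0.53 -0.9   3.15] open 0.0229 j6 1.228 dq 0.001
[[-0.972  0.001  0.235]
 [-0.235 -0.    -0.972]
 [-0.001 -1.     0.   ]]
```

Request:
send_rows --pt "0 0 -6 0 0" --pt "0 0 -12 0 0" --pt "0 0 -20 0 0" --pt "0 0 -20 0 0" --pt "0 0 -20 0 0"

```text
clock: 4.6
ee_pos: [0.5723, 0.0505, 0.183]
ee_rot: [-0.084, 0.702, -0.702, 0.083]
wrist_force: [0.3, -0.5, -0.6]
opening: 0.023
```

```bash
python3 - <<'E'
from h import *
st(); snap('scene','s4'); print(need([.5165,-.2285,.18]))
E
```

```text
t 4.6 pos [0.5723 0.0505 0.183 ] F [ 0.34 -0.5  -0.59] open 0.023 j6 1.228 dq 0.529
[[-0.972 -0.002  0.235]
 [-0.235  0.    -0.972]
 [ 0.001 -1.    -0.001]]
[122.1   7.4 257.4]
```

View pics/s4.png

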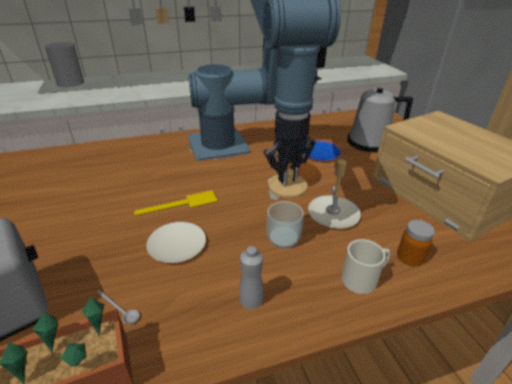

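The lid (288,186) is held level and clear of the bowl (285,224). Next I'll carry it to the empty saucer.

Request:
send_rows --pt "0 8 0 17 0" --pt "0 15 0 32 0" --pt "0 17 0 36 0" --pt "0 17 0 36 0" --pt "0 17 0 36 0"

```text
clock: 5.07
ee_pos: [0.537, -0.1206, 0.1821]
ee_rot: [-0.084, 0.702, -0.702, 0.084]
wrist_force: [0.9, -0.1, -1.7]
opening: 0.0229
```

Request:
send_rows --pt "0 17 0 36 0" --pt "0 15 0 32 0" --pt "0 10 0 20 0" --pt "0 6 0 12 0" --pt "0 0 0 0 0"

```text
clock: 5.48
ee_pos: [0.5138, -0.2306, 0.182]
ee_rot: [0.083, -0.702, 0.702, -0.082]
wrist_force: [0.2, -0.2, -0.6]
opening: 0.0228
```

Request:
send_rows --pt "0 0 0 0 0" --pt "0 0 0 0 0"

```text
clock: 5.65
ee_pos: [0.5147, -0.2267, 0.1822]
ee_rot: [-0.084, 0.703, -0.702, 0.084]
wrist_force: [0.9, 0.5, -1.5]
opening: 0.0226
```

```bash
python3 - <<'E'
from h import *
st(); print(need([.5165,-.2285,.027])); snap('top','t5')
a=cv2.imread('pics/t5.png')[130:250,170:370]; cv2.imwrite('pics/t5c.png',cv2.resize(a,None,fx=4,fy=4,interpolation=cv2.INTER_CUBIC))
E
```

```text
t 5.65 pos [ 0.5147 -0.2267  0.1822] F [ 0.91  0.47 -1.54] open 0.0226 j6 0.719 dq 0.016
[[-0.972 -0.     0.235]
 [-0.235  0.001 -0.972]
 [ 0.    -1.    -0.001]]
[ -1.3 155.2   2.4]
```

View pics/t5c.png

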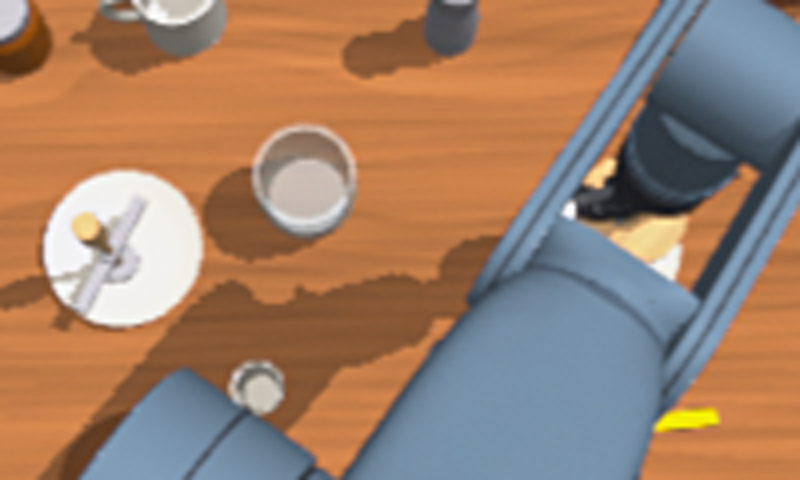

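The lid hangs over the right-hand saucer, and the open bowl's rim is centred at about crop (304,172).

Request:
send_rows --pt "0 -1 15 2 0" --pt "0 0 28 0 0" --pt "0 0 30 0 0" --pt "0 0 30 0 0" --pt "0 0 25 0 0"

```text
clock: 6.12
ee_pos: [0.516, -0.2277, 0.0529]
ee_rot: [-0.085, 0.702, -0.702, 0.084]
wrist_force: [0.4, -0.6, -0.9]
opening: 0.0226
```

Request:
send_rows --pt "0 0 10 0 0" --pt "0 0 6 0 0" --pt "0 0 4 0 0" --pt "0 0 2 0 0" --pt "0 0 1 0 0"

```text
clock: 6.53
ee_pos: [0.517, -0.2302, 0.0326]
ee_rot: [0.083, -0.702, 0.703, -0.084]
wrist_force: [0.3, 0.0, -0.5]
opening: 0.0228
```

Request:
send_rows --pt "0 0 1 0 0" --pt "0 0 1 0 0" --pt "0 0 0 0 0"

```text
clock: 6.78
ee_pos: [0.5163, -0.2302, 0.0301]
ee_rot: [0.083, -0.702, 0.702, -0.084]
wrist_force: [0.3, -0.6, -0.4]
opening: 0.0225
```

Request:
send_rows --pt "0 0 1 0 0" --pt "0 0 1 0 0" --pt "0 0 1 0 0" --pt "0 0 0 0 0"

```text
clock: 7.12
ee_pos: [0.5161, -0.2301, 0.0269]
ee_rot: [0.083, -0.702, 0.702, -0.084]
wrist_force: [-0.7, 0.1, 2.8]
opening: 0.0231
```

Request:
send_rows --pt "0 0 1 0 0" --pt "0 0 0 0 0"

```text
clock: 7.28
ee_pos: [0.5161, -0.2301, 0.0268]
ee_rot: [0.083, -0.702, 0.702, -0.084]
wrist_force: [-3.1, 0.8, 11.5]
opening: 0.0231
```

Request:
send_rows --pt "0 0 -1 0 0" --pt "40 0 0 0 0" --pt "60 0 0 0 0" --pt "80 0 0 0 0" --pt "100 0 0 0 0"

```text
clock: 7.7
ee_pos: [0.516, -0.2298, 0.0263]
ee_rot: [-0.084, 0.702, -0.702, 0.083]
wrist_force: [0.9, -0.5, 0.1]
opening: 0.069
```

Request:
send_rows --pt "100 0 0 0 0" --pt "100 0 0 0 0" --pt "100 0 0 0 0" --pt "100 0 0 0 0"

```text
clock: 8.03
ee_pos: [0.516, -0.2299, 0.0264]
ee_rot: [-0.084, 0.702, -0.702, 0.084]
wrist_force: [0.3, -0.5, 0.5]
opening: 0.0853
```

Request:
send_rows --pt "100 0 -15 0 0" --pt "100 0 -25 0 0" --pt "100 0 -35 0 0" --pt "100 0 -40 0 0" --pt "100 0 -40 0 0"

```text
clock: 8.45
ee_pos: [0.5154, -0.2294, 0.1826]
ee_rot: [-0.084, 0.703, -0.702, 0.083]
wrist_force: [0.8, -0.4, 0.3]
opening: 0.0855
```

```bash
python3 - <<'E'
from h import *
st();  snap('wrist','w6'); snap('scene','s6');print(need([.45,.18,.29]))
a=cv2.imread('pics/w6.png'); cv2.imwrite('pics/w6b.png',cv2.resize(a,None,fx=1.5625,fy=1.5625,interpolation=cv2.INTER_CUBIC))
a=cv2.imread('pics/scene0.png')[145:270,140:370]
a=cv2.imread('pics/s6.png')[145:270,140:370]; cv2.imwrite('pics/s6c.png',cv2.resize(a,None,fx=3.4,fy=3.4,interpolation=cv2.INTER_CUBIC))
E
```

```text
t 8.45 pos [ 0.5154 -0.2294  0.1826] F [ 0.75 -0.44  0.3 ] open 0.0855 j6 0.718 dq 1.065
[[-0.972 -0.001  0.235]
 [-0.235  0.001 -0.972]
 [ 0.001 -1.    -0.001]]
[ -30. -105. -416.]
```

View pics/w6b.png

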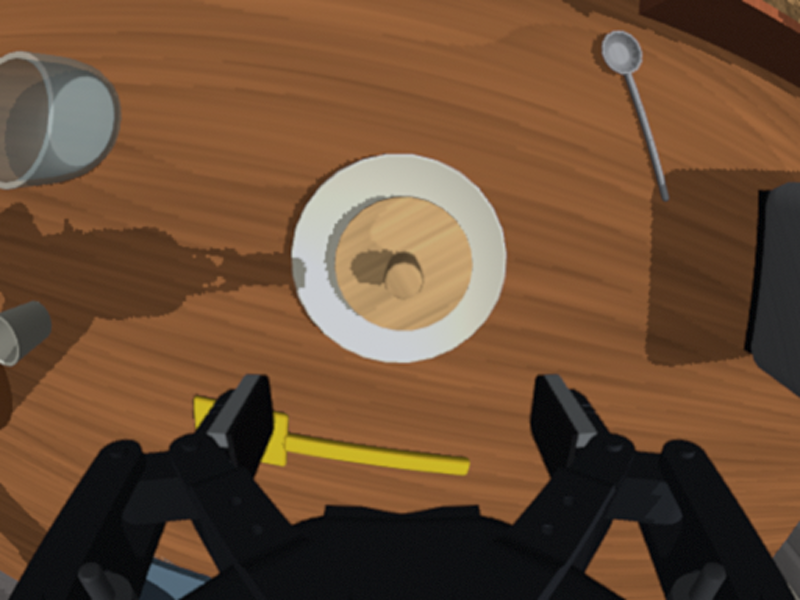

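View pics/s6c.png

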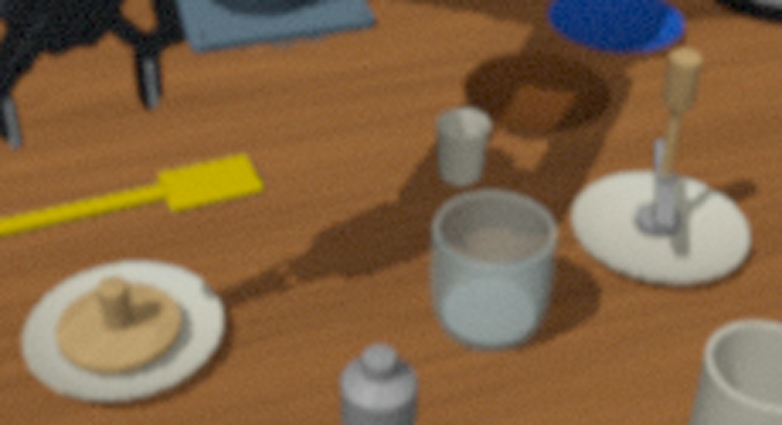

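The lid lies flat, knob up, on the saucer (lid centre (403,263), saucer centre (399,258) in the wrist view). Next I'll go to the gauge.

Request:
send_rows --pt "100 0 -20 -15 0" --pt "100 -2 -20 -30 0" --pt "100 -3 -20 -36 0" --pt "100 -3 -20 -36 0" --pt "100 -3 -20 -36 0"

```text
clock: 8.97
ee_pos: [0.4901, -0.0773, 0.2819]
ee_rot: [-0.083, 0.702, -0.702, 0.083]
wrist_force: [1.9, -0.4, 0.7]
opening: 0.0852
```

Request:
send_rows --pt "100 -3 0 -36 0" --pt "100 -3 0 -36 0" --pt "100 -3 0 -36 0" --pt "100 -3 0 -36 0" --pt "100 -3 0 -36 0"

```text
clock: 9.38
ee_pos: [0.4624, 0.1015, 0.2813]
ee_rot: [0.083, -0.702, 0.702, -0.083]
wrist_force: [0.9, -0.5, 0.6]
opening: 0.0857
```

Request:
send_rows --pt "100 -3 0 -36 0" --pt "100 -3 0 -30 0" --pt "100 0 0 -10 0" --pt "100 0 0 0 0" --pt "100 0 0 0 0"

```text
clock: 9.8
ee_pos: [0.451, 0.1751, 0.2812]
ee_rot: [0.084, -0.702, 0.702, -0.084]
wrist_force: [-1.1, -0.1, -0.8]
opening: 0.0854
```

Request:
send_rows --pt "100 0 0 0 0" --pt "100 0 0 0 0"

```text
clock: 9.97
ee_pos: [0.4516, 0.1739, 0.2814]
ee_rot: [0.083, -0.702, 0.702, -0.083]
wrist_force: [0.5, 0.1, -0.6]
opening: 0.0856
```

```bash
python3 - <<'E'
from h import *
st();  snap('wrist','w7'); print(need([.512,.229,.29]))
a=cv2.imread('pics/w7.png'); cv2.imwrite('pics/w7b.png',cv2.resize(a,None,fx=1.5625,fy=1.5625,interpolation=cv2.INTER_CUBIC))
E
```

```text
t 9.97 pos [0.4516 0.1739 0.2814] F [ 0.55  0.07 -0.58] open 0.0856 j6 1.473 dq 0.005
[[-0.973 -0.     0.233]
 [-0.233 -0.    -0.973]
 [ 0.    -1.     0.   ]]
[-71.6  -8.6 -39.5]
```

View pics/w7b.png

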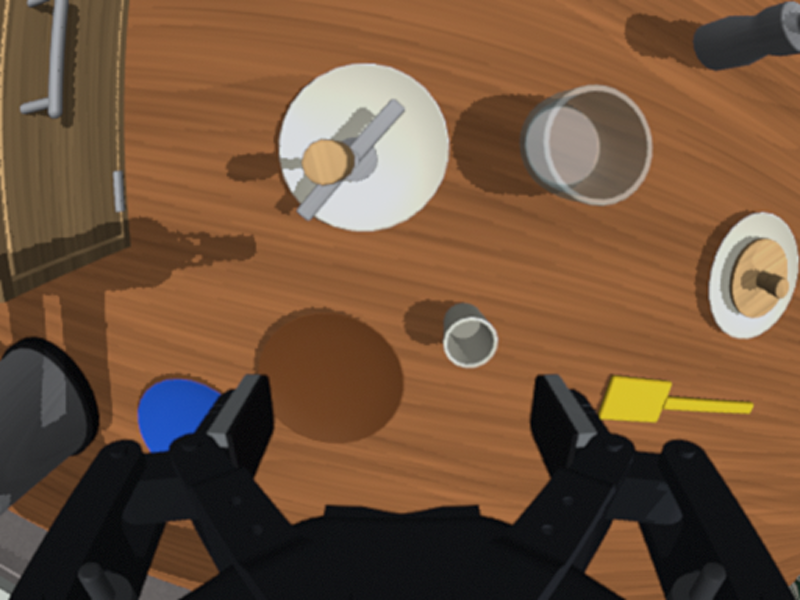

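Gauge head top is at (326,162), its saucer at (363,147) and the bowl rim at (595,146).

```bash
python3 - <<'E'
from h import *
W=load('w7')
w=lambda x,y:((x+.5)/1.5625-.5,(y+.5)/1.5625-.5)
for n,p,h in(('A',(363,147),.016),('head',(326,162),.175),('foot',(362,158),.015),('bowl rim',(595,146),.091),('bar1',(397,105),.05),('bar2',(305,212),.05)): print(n,at_z(W,*w(*p),h).round(4),'dep',dep(W,*w(*p)).round(4))
print(tri(ray(W,*w(326,162)),ray(load('w2'),*w(84,234))))
print(need([.5125,.229,.20]))
E
```

```text
A [0.5239 0.2256 0.016 ] dep [0.524  0.2224 0.0538]
head [0.5123 0.2297 0.175 ] dep [0.5124 0.2296 0.1758]
foot [0.5143 0.2243 0.015 ] dep [0.5143 0.2243 0.015 ]
bowl rim [0.5708 0.0543 0.091 ] dep [0.5826 0.0188 0.0049]
bar1 [0.563  0.2043 0.05  ] dep [0.5627 0.2042 0.0533]
bar2 [0.4624 0.2577 0.05  ] dep [0.4629 0.2571 0.0532]
(array([0.5124425 , 0.22993756, 0.17426707]), [np.float64(0.00018602111528794808), np.float64(0.00018602111528807054)])
[-72.1  81.4 -39.4]
```

Request:
send_rows --pt "100 -24 0 -13 0" --pt "100 -24 10 -14 0" --pt "100 -24 20 -13 0" --pt "100 0 20 0 0" --pt "100 0 20 0 0"

```text
clock: 10.43
ee_pos: [0.5133, 0.2306, 0.2102]
ee_rot: [0.083, -0.702, 0.702, -0.083]
wrist_force: [0.3, -0.0, -0.1]
opening: 0.0853
```

Request:
send_rows --pt "100 0 0 0 0" --pt "100 0 0 0 0" --pt "100 0 0 0 0"

```text
clock: 10.68
ee_pos: [0.5126, 0.2304, 0.2127]
ee_rot: [-0.083, 0.702, -0.702, 0.084]
wrist_force: [0.6, -0.6, 0.4]
opening: 0.0855
```

```bash
python3 - <<'E'
from h import *
st();  snap('wrist','w8'); print(need([.5125,.2297,.134]))
a=cv2.imread('pics/w8.png'); cv2.imwrite('pics/w8b.png',cv2.resize(a,None,fx=1.5625,fy=1.5625,interpolation=cv2.INTER_CUBIC))
E
```

```text
t 10.68 pos [0.5126 0.2304 0.2127] F [ 0.61 -0.63  0.43] open 0.0855 j6 1.559 dq 0.017
[[-0.972  0.001  0.233]
 [-0.233  0.    -0.972]
 [-0.001 -1.     0.   ]]
[ 0.7 79.2  0.8]
```

View pics/w8b.png

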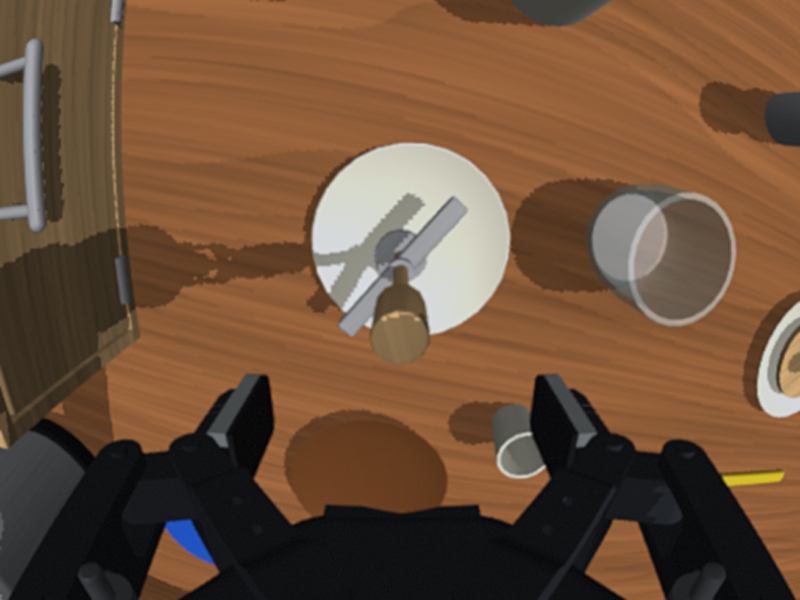

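The head (400,337) is centred between the jaws, so I'll descend and grip.

Request:
send_rows --pt "100 1 15 1 0" --pt "100 0 20 0 0" --pt "100 0 20 0 0" --pt "100 0 15 0 0" --pt "100 0 8 0 0" --newtons 60

```text
clock: 11.15
ee_pos: [0.511, 0.2295, 0.1333]
ee_rot: [-0.083, 0.702, -0.702, 0.083]
wrist_force: [-0.6, 0.2, -0.4]
opening: 0.0853
```

Request:
send_rows --pt "100 0 0 0 0" --pt "100 0 0 0 0" --pt "20 0 0 0 0" --pt "0 0 0 0 0" --pt "0 0 0 0 0"

```text
clock: 11.57
ee_pos: [0.5117, 0.2299, 0.1347]
ee_rot: [-0.083, 0.702, -0.702, 0.084]
wrist_force: [-0.3, 0.0, 0.4]
opening: 0.0518
```

Request:
send_rows --pt "0 0 0 0 0" --pt "0 0 0 0 0" --pt "0 0 0 0 0" --pt "0 0 0 0 0" --pt "0 0 0 0 0"

```text
clock: 11.98
ee_pos: [0.5113, 0.2302, 0.1341]
ee_rot: [-0.083, 0.702, -0.702, 0.084]
wrist_force: [-1.0, 0.8, 5.4]
opening: 0.0246
```

```bash
python3 - <<'E'
from h import *
st(); 
E
```

```text
t 11.98 pos [0.5113 0.2302 0.1341] F [-1.    0.78  5.42] open 0.0246 j6 1.557 dq 0.001
[[-0.972  0.001  0.235]
 [-0.235  0.001 -0.972]
 [-0.001 -1.    -0.   ]]
```

Request:
send_rows --pt "0 0 -6 0 0" --pt "0 0 -15 0 0" --pt "0 0 -25 0 0" --pt "0 0 -30 0 0" --pt "0 0 -30 0 0"

```text
clock: 12.4
ee_pos: [0.5098, 0.2292, 0.2391]
ee_rot: [0.085, -0.702, 0.703, -0.082]
wrist_force: [0.5, -0.2, -3.7]
opening: 0.0247
```

Request:
send_rows --pt "0 0 -12 0 0" --pt "0 0 0 0 0" --pt "0 0 0 0 0"

```text
clock: 12.65
ee_pos: [0.5108, 0.2295, 0.251]
ee_rot: [0.084, -0.702, 0.702, -0.083]
wrist_force: [-0.2, -0.0, -4.2]
opening: 0.0249
```

```bash
python3 - <<'E'
from h import *
st(); snap('scene','s9');snap('wrist','w9'); print(need([.5735,.0495,.25]))
a=cv2.imread('pics/s9.png')[100:290,230:450]; cv2.imwrite('pics/s9c.png',cv2.resize(a,None,fx=3,fy=3,interpolation=cv2.INTER_CUBIC))
a=cv2.imread('pics/w9.png'); cv2.imwrite('pics/w9b.png',cv2.resize(a,None,fx=1.5625,fy=1.5625,interpolation=cv2.INTER_CUBIC))
E
```

```text
t 12.65 pos [0.5108 0.2295 0.251 ] F [-0.15 -0.01 -4.25] open 0.0249 j6 1.557 dq 0.044
[[-0.972 -0.001  0.235]
 [-0.235 -0.    -0.972]
 [ 0.001 -1.     0.   ]]
[-19.8  -0.8 189.7]
```

View pics/s9c.png

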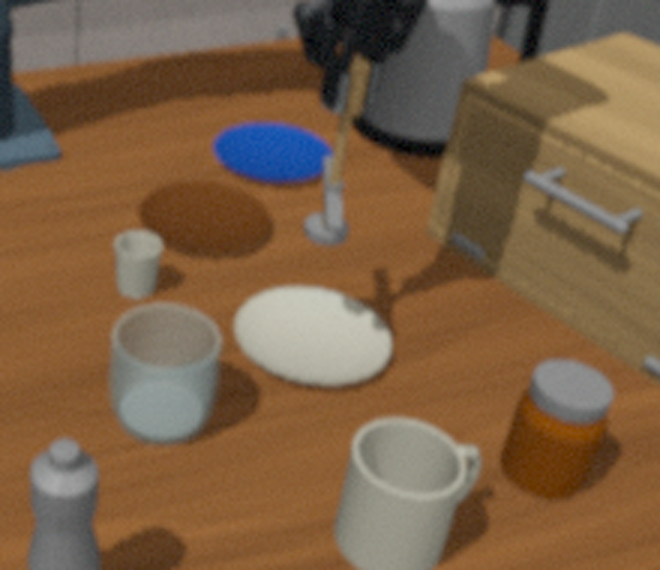

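View pics/w9b.png

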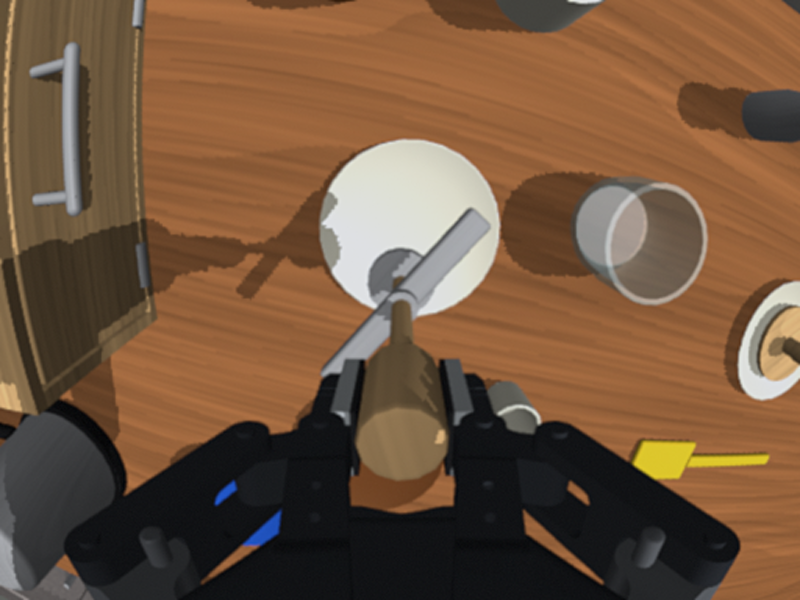

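The gauge hangs nearly upright from the jaws, with its foot around (402,277) in the wrist view and the saucer bare beneath it. I'll check the tilt and bar height.

```bash
python3 - <<'E'
from h import *
W=load('w9')
w=lambda x,y:((x+.5)/1.5625-.5,(y+.5)/1.5625-.5)
for n,p,h in(('foot',(402,278),.132),('bowl rim',(655,242),.091),('headtop',(402,440),.292),('A',(410,228),.016),('barmid',(404,296),.16)): print(n,at_z(W,*w(*p),h).round(4),'dep',dep(W,*w(*p)).round(4))
E
```

```text
foot [0.5141 0.2301 0.132 ] dep [0.5222 0.232  0.1621]
bowl rim [0.5741 0.0552 0.091 ] dep [0.5718 0.0103 0.0208]
headtop [0.5152 0.2304 0.292 ] dep [0.5135 0.23   0.2895]
A [0.5256 0.2262 0.016 ] dep [0.5238 0.2255 0.0041]
barmid [0.5124 0.2286 0.16  ] dep [0.5172 0.2299 0.1757]
```

Request:
send_rows --pt "0 -1 0 15 0" --pt "0 -3 0 28 0" --pt "0 -4 0 32 0" --pt "0 -4 0 32 0" --pt "0 -4 0 32 0"

```text
clock: 13.17
ee_pos: [0.5583, 0.0973, 0.2491]
ee_rot: [-0.085, 0.702, -0.702, 0.082]
wrist_force: [-0.3, 0.2, -4.1]
opening: 0.0245
```

Request:
send_rows --pt "0 -3 0 28 0" --pt "0 -1 0 15 0" --pt "0 0 0 6 0" --pt "0 0 0 0 0" --pt "0 0 0 0 0"

```text
clock: 13.58
ee_pos: [0.5738, 0.0526, 0.2505]
ee_rot: [-0.084, 0.703, -0.702, 0.083]
wrist_force: [-0.1, 1.0, -4.5]
opening: 0.0244
```

Request:
send_rows --pt "0 0 0 0 0" --pt "0 0 0 0 0"

```text
clock: 13.75
ee_pos: [0.5741, 0.0533, 0.2515]
ee_rot: [-0.084, 0.702, -0.702, 0.084]
wrist_force: [0.2, 0.3, -3.7]
opening: 0.0246
```

```bash
python3 - <<'E'
from h import *
st(); snap('scene','s10');snap('wrist','w10'); print(need([.5735,.0495,.14]))
a=cv2.imread('pics/s10.png')[100:290,180:400]; cv2.imwrite('pics/s10c.png',cv2.resize(a,None,fx=3,fy=3,interpolation=cv2.INTER_CUBIC))
a=cv2.imread('pics/w10.png'); cv2.imwrite('pics/w10b.png',cv2.resize(a,None,fx=1.5625,fy=1.5625,interpolation=cv2.INTER_CUBIC))
E
```

```text
t 13.75 pos [0.5741 0.0533 0.2515] F [ 0.22  0.26 -3.74] open 0.0246 j6 1.231 dq 0.003
[[-0.972 -0.     0.236]
 [-0.236  0.001 -0.972]
 [ 0.    -1.    -0.001]]
[  1.6 111.6   3.2]
```

View pics/s10c.png

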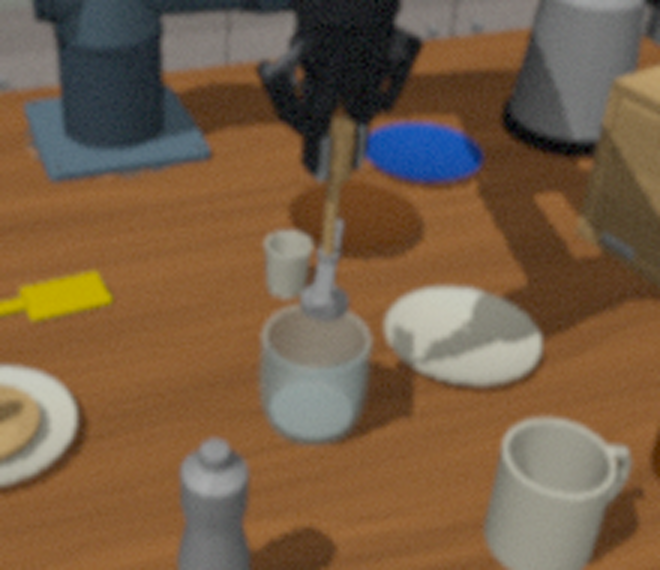

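View pics/w10b.png

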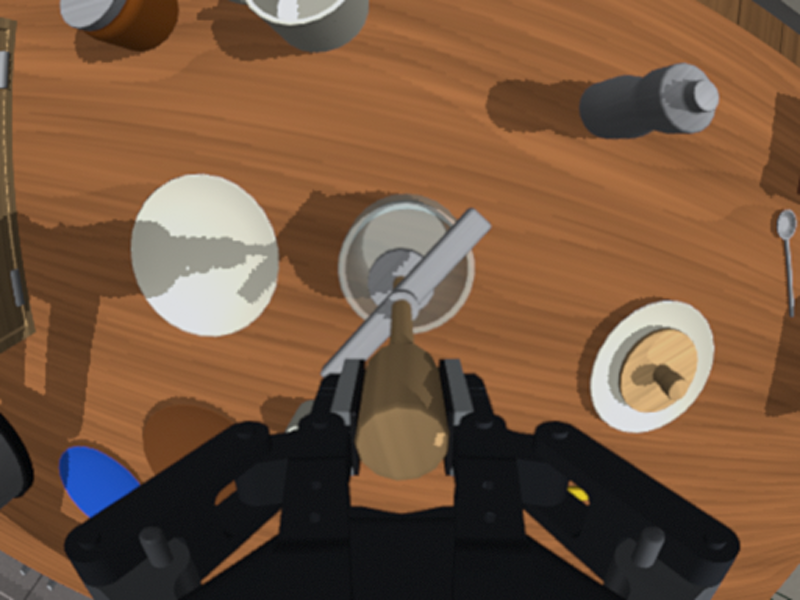

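The bowl rim is centred at about (406,266) and the foot at (402,278), just above it and inside the mouth outline.

```bash
python3 - <<'E'
from h import *
W=load('w10')
w=lambda x,y:((x+.5)/1.5625-.5,(y+.5)/1.5625-.5)
for n,p,h in(('rimc',(406.5,266),.091),('rimL',(339,266),.091),('rimR',(474,266),.091),('rimB',(406,332),.091),('rimT',(406,203),.091),('foot',(402,278),.132)): print(n,at_z(W,*w(*p),h).round(4))
E
```

```text
rimc [0.5764 0.0502 0.091 ]
rimL [0.5658 0.0944 0.091 ]
rimR [0.5874 0.0059 0.091 ]
rimB [0.5302 0.0391 0.091 ]
rimT [0.6175 0.0606 0.091 ]
foot [0.5784 0.0537 0.132 ]
```

Request:
send_rows --pt "0 1 8 3 0" --pt "0 0 14 0 0" --pt "0 0 14 0 0" --pt "0 0 12 0 0" --pt "0 0 10 0 0"

```text
clock: 14.27
ee_pos: [0.5737, 0.0488, 0.192]
ee_rot: [-0.084, 0.702, -0.702, 0.083]
wrist_force: [0.6, -0.8, -3.4]
opening: 0.0242
```

Request:
send_rows --pt "0 0 8 0 0" --pt "0 0 8 0 0" --pt "0 0 8 0 0" --pt "0 0 8 0 0" --pt "0 0 7 0 0"

```text
clock: 14.68
ee_pos: [0.5743, 0.0487, 0.154]
ee_rot: [-0.084, 0.702, -0.702, 0.084]
wrist_force: [-2.0, 0.8, -1.2]
opening: 0.0248
```

Request:
send_rows --pt "0 0 5 0 0" --pt "0 0 4 0 0" --pt "0 0 3 0 0" --pt "0 0 0 0 0"

```text
clock: 15.02
ee_pos: [0.5742, 0.0486, 0.1419]
ee_rot: [-0.084, 0.702, -0.702, 0.083]
wrist_force: [-0.4, 0.1, -4.9]
opening: 0.0248
```

```bash
python3 - <<'E'
from h import *
st(); snap('scene','s11')
a=cv2.imread('pics/s11.png')[130:260,220:360]; cv2.imwrite('pics/s11c.png',cv2.resize(a,None,fx=4.5,fy=4.5,interpolation=cv2.INTER_CUBIC))
E
```

```text
t 15.02 pos [0.5742 0.0486 0.1419] F [-0.41  0.06 -4.93] open 0.0248 j6 1.225 dq 0.009
[[-0.972 -0.001  0.235]
 [-0.235  0.    -0.972]
 [ 0.    -1.    -0.   ]]
```

View pics/s11c.png

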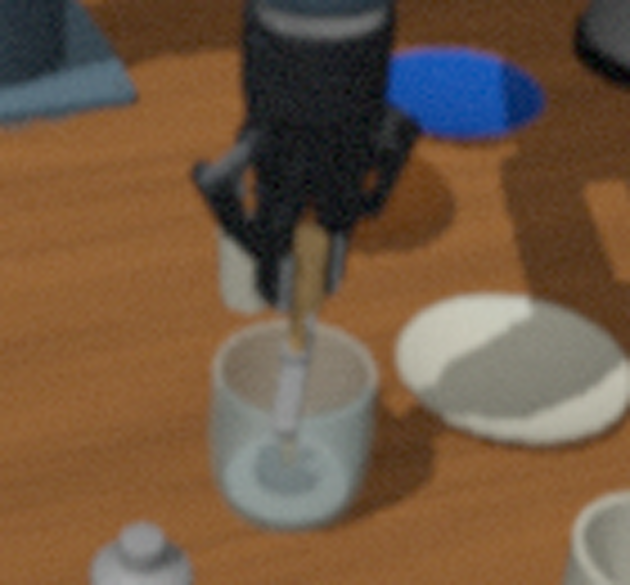

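The foot is about 7 mm above the bowl bottom and the bar lies across the rim. I'll go slowly to contact.

Request:
send_rows --pt "0 0 2 0 0" --pt "0 0 1 0 0" --pt "0 0 1 0 0" --pt "0 0 1 0 0"

```text
clock: 15.4
ee_pos: [0.5749, 0.0484, 0.1379]
ee_rot: [0.083, -0.702, 0.702, -0.084]
wrist_force: [0.4, -0.9, -2.1]
opening: 0.0244
```

Request:
send_rows --pt "0 0 1 0 0" --pt "0 0 0.5 0 0" --pt "0 0 0 0 0"

```text
clock: 15.65
ee_pos: [0.5747, 0.0484, 0.1361]
ee_rot: [0.083, -0.702, 0.702, -0.084]
wrist_force: [0.5, -0.3, -1.9]
opening: 0.0249
```

Request:
send_rows --pt "0 0 1 0 0" --pt "0 0 0 0 0"

```text
clock: 15.82
ee_pos: [0.5746, 0.0485, 0.1351]
ee_rot: [0.083, -0.702, 0.702, -0.084]
wrist_force: [0.7, 0.4, -1.1]
opening: 0.0249
```

Request:
send_rows --pt "0 0 0.5 0 0" --pt "0 0 0 0 0"

```text
clock: 15.98
ee_pos: [0.5747, 0.0485, 0.1351]
ee_rot: [0.083, -0.702, 0.702, -0.084]
wrist_force: [0.6, -1.1, 2.9]
opening: 0.0247
```

Request:
send_rows --pt "0 0 0.5 0 0" --pt "0 0 0 0 0" --pt "0 0 0 0 0" --pt "0 0 0 0 0" --pt "0 0 0 0 0"

```text
clock: 16.4
ee_pos: [0.5749, 0.0486, 0.1351]
ee_rot: [0.083, -0.702, 0.702, -0.084]
wrist_force: [-0.7, 0.4, 6.0]
opening: 0.0249
```

```bash
python3 - <<'E'
from h import *
st(); snap('scene','s12'); snap('wrist','w12')
a=cv2.imread('pics/s12.png')[130:260,220:360]; cv2.imwrite('pics/s12c.png',cv2.resize(a,None,fx=4.5,fy=4.5,interpolation=cv2.INTER_CUBIC))
a=cv2.imread('pics/w12.png'); cv2.imwrite('pics/w12b.png',cv2.resize(a,None,fx=1.5625,fy=1.5625,interpolation=cv2.INTER_CUBIC))
E
```

```text
t 16.4 pos [0.5749 0.0486 0.1351] F [-0.7   0.44  6.02] open 0.0249 j6 1.225 dq 0.001
[[-0.972  0.002  0.235]
 [-0.235 -0.    -0.972]
 [-0.002 -1.     0.001]]
```

View pics/s12c.png

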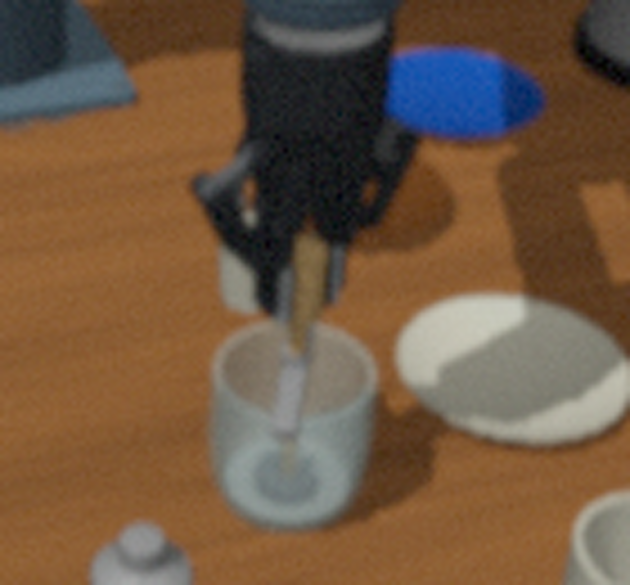

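View pics/w12b.png

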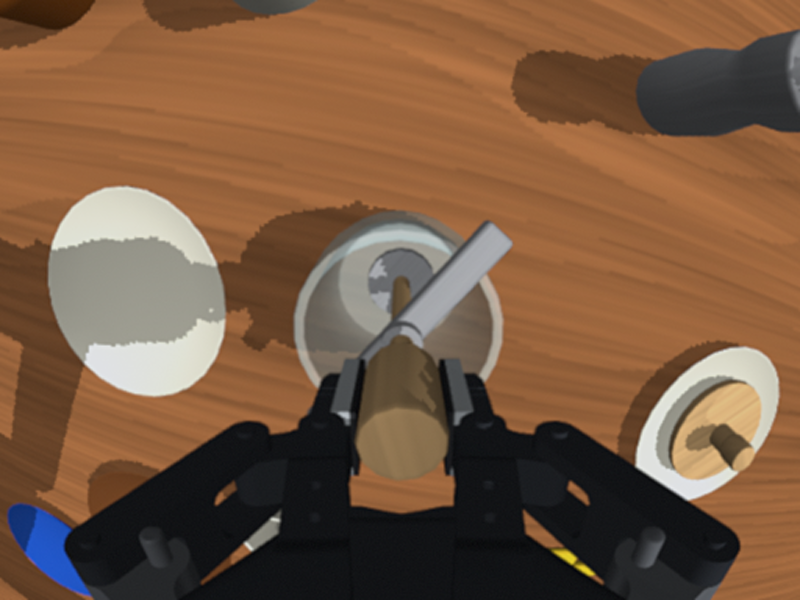

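The foot has bottomed out: TCP z holds at 0.1351 (0.135 expected), force is 6 N, and the bar lies on the rim. Now I'll lift straight out.

Request:
send_rows --pt "0 0 -5 0 0" --pt "0 0 -10 0 0" --pt "0 0 -14 0 0" --pt "0 0 -18 0 0" --pt "0 0 -18 0 0"

```text
clock: 16.92
ee_pos: [0.5733, 0.0488, 0.1991]
ee_rot: [-0.085, 0.702, -0.702, 0.083]
wrist_force: [-0.5, -0.1, -2.4]
opening: 0.0246
```

Request:
send_rows --pt "0 0 -20 0 0" --pt "0 0 -16 0 0" --pt "0 0 -10 0 0" --pt "0 0 -5 0 0" --pt "0 0 0 0 0"

```text
clock: 17.33
ee_pos: [0.5746, 0.0486, 0.2509]
ee_rot: [0.083, -0.702, 0.702, -0.084]
wrist_force: [0.4, 0.0, -3.8]
opening: 0.0247
```

Request:
send_rows --pt "0 0 0 0 0" --pt "0 0 0 0 0"

```text
clock: 17.5
ee_pos: [0.5735, 0.0487, 0.2486]
ee_rot: [-0.084, 0.702, -0.702, 0.083]
wrist_force: [-0.2, -0.2, -4.2]
opening: 0.0251
```

```bash
python3 - <<'E'
from h import *
st(); snap('scene','s13'); snap('wrist','w13')
print(need([.5225,.2265,.25]))
a=cv2.imread('pics/s13.png')[100:270,200:380]; cv2.imwrite('pics/s13c.png',cv2.resize(a,None,fx=3.4,fy=3.4,interpolation=cv2.INTER_CUBIC))
a=cv2.imread('pics/w13.png'); cv2.imwrite('pics/w13b.png',cv2.resize(a,None,fx=1.5625,fy=1.5625,interpolation=cv2.INTER_CUBIC))
E
```

```text
t 17.5 pos [0.5735 0.0487 0.2486] F [-0.21 -0.21 -4.24] open 0.0251 j6 1.225 dq 0.004
[[-0.972 -0.003  0.235]
 [-0.235  0.    -0.972]
 [ 0.003 -1.    -0.001]]
[   8.    -1.1 -184.9]
```

View pics/s13c.png

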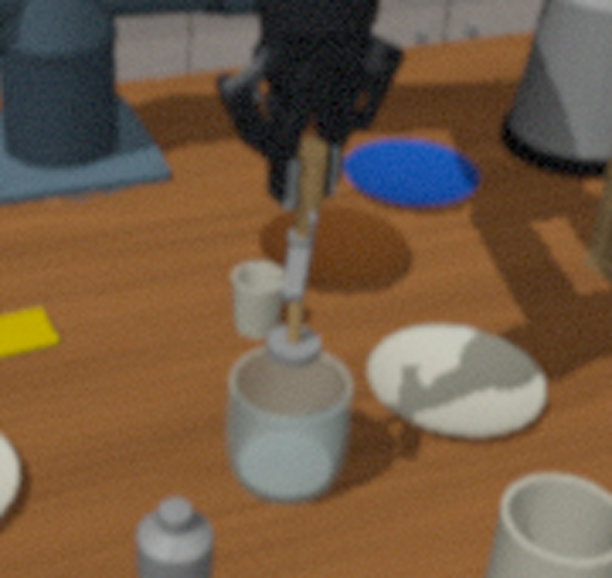

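View pics/w13b.png

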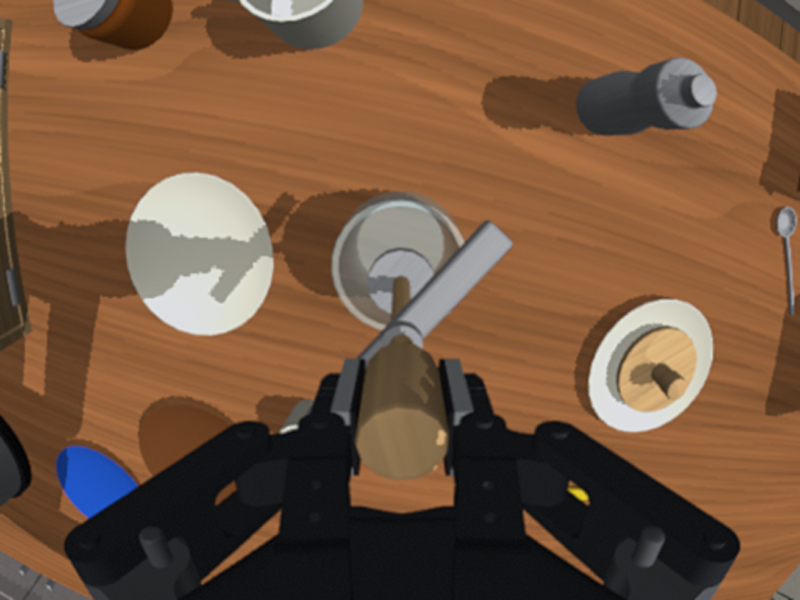

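The gauge is clear of the bowl with the bar held high on the rod and the bowl unmoved. I'll carry it back to its saucer.

Request:
send_rows --pt "0 0 0 -15 0" --pt "0 1 0 -28 0" --pt "0 2 0 -32 0" --pt "0 2 0 -32 0" --pt "0 2 0 -32 0"

```text
clock: 18.02
ee_pos: [0.5341, 0.183, 0.2492]
ee_rot: [-0.084, 0.702, -0.702, 0.083]
wrist_force: [0.1, 0.6, -3.2]
opening: 0.0248
```

Request:
send_rows --pt "0 1 0 -25 0" --pt "0 0 0 -14 0" --pt "0 0 0 -7 0" --pt "0 0 0 0 0" --pt "0 0 0 0 0"

```text
clock: 18.43
ee_pos: [0.5232, 0.2261, 0.2496]
ee_rot: [0.084, -0.702, 0.702, -0.084]
wrist_force: [1.0, -0.2, -4.5]
opening: 0.0247
```

Request:
send_rows --pt "0 0 0 0 0" --pt "0 0 0 0 0"

```text
clock: 18.6
ee_pos: [0.5236, 0.2253, 0.2498]
ee_rot: [0.083, -0.702, 0.702, -0.083]
wrist_force: [0.9, -0.2, -3.7]
opening: 0.0244
```

```bash
python3 - <<'E'
from h import *
st(); snap('wrist','w14')
print(need([.5225,.2265,.135]))
a=cv2.imread('pics/w14.png'); cv2.imwrite('pics/w14b.png',cv2.resize(a,None,fx=1.5625,fy=1.5625,interpolation=cv2.INTER_CUBIC))
E
```

```text
t 18.6 pos [0.5236 0.2253 0.2498] F [ 0.9  -0.17 -3.69] open 0.0244 j6 1.547 dq 0.003
[[-0.972 -0.     0.233]
 [-0.233 -0.    -0.972]
 [ 0.    -1.     0.   ]]
[  0.8 114.9  -1.4]
```

View pics/w14b.png

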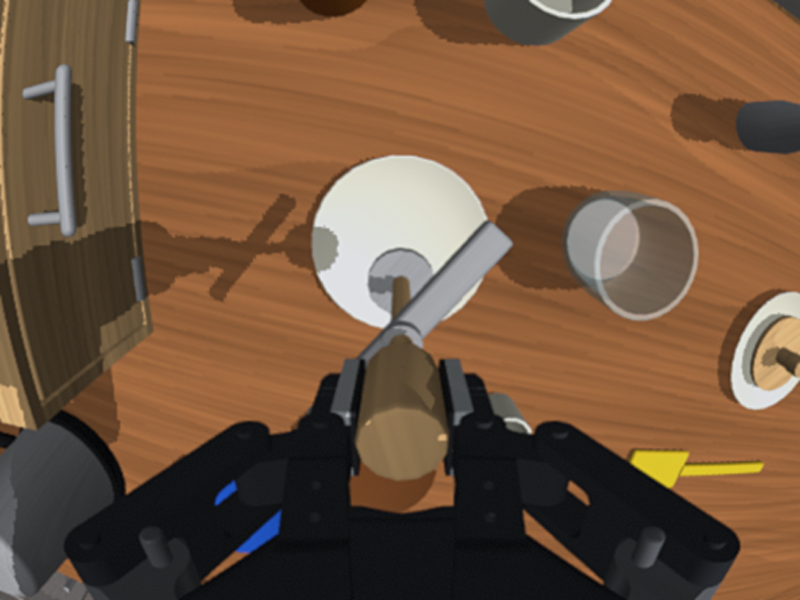

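The saucer centre (402,243) is under the gauge (foot at (401,279), seen higher up). I'll lower it.

Request:
send_rows --pt "0 1 12 -1 0" --pt "0 0 22 0 0" --pt "0 0 24 0 0" --pt "0 0 22 0 0" --pt "0 0 15 0 0"

```text
clock: 19.07
ee_pos: [0.5213, 0.2261, 0.1529]
ee_rot: [0.084, -0.702, 0.702, -0.082]
wrist_force: [-0.0, 0.5, -4.1]
opening: 0.025
```

Request:
send_rows --pt "0 0 7 0 0" --pt "0 0 4 0 0" --pt "0 0 2 0 0" --pt "0 0 1 0 0" --pt "0 0 0 0 0"

```text
clock: 19.48
ee_pos: [0.5227, 0.2273, 0.1419]
ee_rot: [-0.083, 0.702, -0.702, 0.084]
wrist_force: [0.5, -0.1, -3.2]
opening: 0.0248
```

Request:
send_rows --pt "0 0 1 0 0" --pt "0 0 1 0 0" --pt "0 0 0 0 0"

```text
clock: 19.73
ee_pos: [0.5221, 0.2274, 0.1393]
ee_rot: [-0.083, 0.702, -0.702, 0.084]
wrist_force: [-0.1, -0.1, -4.2]
opening: 0.0245
```

Request:
send_rows --pt "0 0 1 0 0" --pt "0 0 1 0 0" --pt "0 0 1 0 0" --pt "0 0 0 0 0"

```text
clock: 20.07
ee_pos: [0.5218, 0.2273, 0.1357]
ee_rot: [0.084, -0.702, 0.702, -0.083]
wrist_force: [-0.2, 0.1, -4.3]
opening: 0.0245
```

Request:
send_rows --pt "0 0 1 0 0" --pt "0 0 1 0 0" --pt "0 0 0 0 0"

```text
clock: 20.32
ee_pos: [0.5221, 0.2273, 0.1341]
ee_rot: [-0.083, 0.702, -0.702, 0.084]
wrist_force: [-0.3, 0.6, -2.5]
opening: 0.0247
```

Request:
send_rows --pt "0 0 0.5 0 0" --pt "0 0 0 0 0"

```text
clock: 20.48
ee_pos: [0.5223, 0.2274, 0.1341]
ee_rot: [-0.083, 0.702, -0.702, 0.084]
wrist_force: [-0.8, -0.2, 1.7]
opening: 0.0244
```

Request:
send_rows --pt "34 0 0 0 0" --pt "40 0 0 0 0" --pt "50 0 0 0 0" --pt "70 0 0 0 0" --pt "100 0 0 0 0"

```text
clock: 20.9
ee_pos: [0.522, 0.2273, 0.1335]
ee_rot: [0.084, -0.702, 0.702, -0.084]
wrist_force: [-0.6, -0.4, -0.4]
opening: 0.0654
```

Request:
send_rows --pt "100 0 0 0 0" --pt "100 0 0 0 0" --pt "100 0 0 0 0" --pt "100 0 0 0 0" --pt "100 0 0 0 0"

```text
clock: 21.32
ee_pos: [0.522, 0.2273, 0.1335]
ee_rot: [-0.084, 0.702, -0.702, 0.084]
wrist_force: [0.9, -0.4, -0.1]
opening: 0.085
```

Request:
send_rows --pt "100 0 -10 0 0" --pt "100 0 -25 0 0" --pt "100 0 -35 0 0" --pt "100 0 -40 0 0" --pt "100 0 -25 0 0"

```text
clock: 21.73
ee_pos: [0.5228, 0.2275, 0.2733]
ee_rot: [-0.082, 0.702, -0.702, 0.085]
wrist_force: [1.4, -0.1, -0.0]
opening: 0.0856
```

```bash
python3 - <<'E'
from h import *
st(); snap('scene','s15'); snap('wrist','w15'); print(need([.47,-.05,.26]))
a=cv2.imread('pics/s15.png')[120:250,250:410]; cv2.imwrite('pics/s15c.png',cv2.resize(a,None,fx=4.4,fy=4.4,interpolation=cv2.INTER_CUBIC))
a=cv2.imread('pics/w15.png'); cv2.imwrite('pics/w15b.png',cv2.resize(a,None,fx=1.5625,fy=1.5625,interpolation=cv2.INTER_CUBIC))
E
```

```text
t 21.73 pos [0.5228 0.2275 0.2733] F [ 1.39 -0.1  -0.03] open 0.0856 j6 1.549 dq 0.629
[[-0.972  0.005  0.235]
 [-0.235  0.001 -0.972]
 [-0.005 -1.     0.   ]]
[118.5  14.  257.4]
```

View pics/s15c.png

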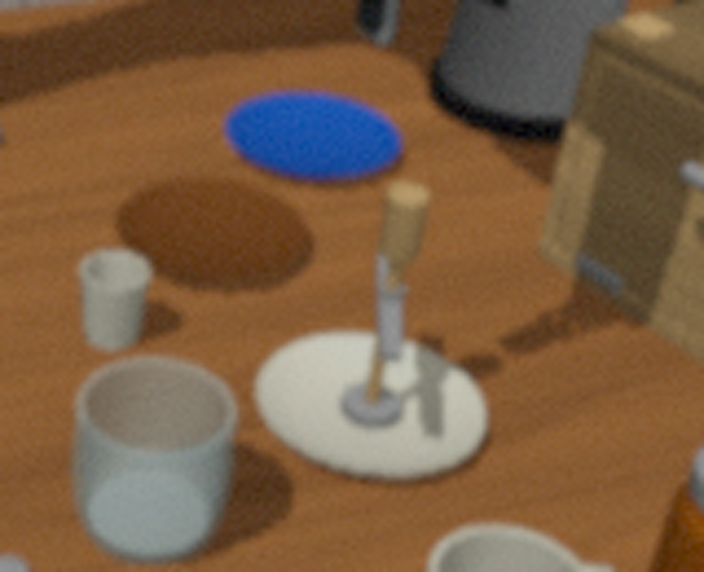

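View pics/w15b.png

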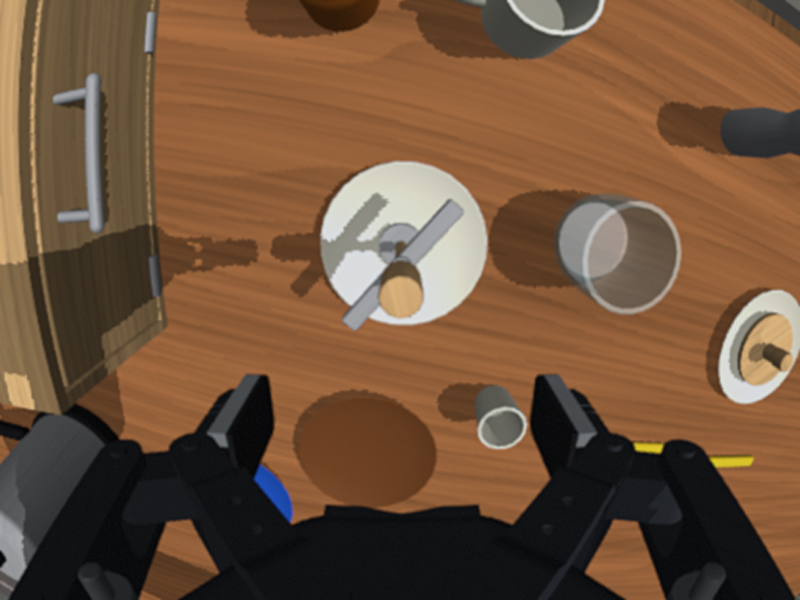

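The gauge stands upright at the middle of its saucer. I'll check the bar height by depth and two views.

```bash
python3 - <<'E'
from h import *
W=load('w15');
w=lambda x,y:((x+.5)/1.5625-.5,(y+.5)/1.5625-.5)
for n,p in(('bar end1',(452,210)),('bar',(435,230)),('bar end2',(357,318)),('head',(402,292)),('foot',(385,236)),('A',(404,243))): print(n,dep(W,*w(*p)).round(4))
print('rim',at_z(W,*w(632,257),.091).round(4),'A',at_z(W,*w(404,243),.016).round(4))
E
```

```text
bar end1 [0.5708 0.2029 0.095 ]
bar [0.5544 0.2111 0.0964]
bar end2 [0.4778 0.2504 0.0963]
head [0.5266 0.2281 0.1725]
foot [0.5277 0.2438 0.012 ]
A [0.527  0.2264 0.0208]
rim [0.5738 0.0543 0.091 ] A [0.5262 0.2262 0.016 ]
```

Request:
send_rows --pt "100 10 0 0 0" --pt "100 0 0 0 0" --pt "100 0 0 0 0" --pt "100 0 0 0 0"

```text
clock: 22.17
ee_pos: [0.5113, 0.2248, 0.2673]
ee_rot: [0.084, -0.702, 0.702, -0.083]
wrist_force: [0.0, -0.0, -0.7]
opening: 0.0853
```

```bash
python3 - <<'E'
from h import *
st(); snap('wrist','w16')
W=load('w16');T,_,_=snap('top','t16')
# all points near gauge
f=192/np.tan(np.radians(float(W['f']))/2)
P=np.array([np.r_[dep(W,u,v),u,v] for v in range(90,240) for u in range(190,320) if W['d'][v,u]>0])
m=(np.hypot(P[:,0]-.523,P[:,1]-.227)<.08)
z=P[m,2]
h,e=np.histogram(z,bins=np.arange(0,.2,.001))
for a,b in zip(e,h):
    if b>12: print(round(a,3),b,end='; ')
a=cv2.imread('pics/t16.png')[130:250,170:370]; cv2.imwrite('pics/t16c.png',cv2.resize(a,None,fx=4,fy=4,interpolation=cv2.INTER_CUBIC))
E
```

```text
t 22.17 pos [0.5113 0.2248 0.2673] F [ 0.03 -0.01 -0.67] open 0.0853 j6 1.548 dq 0.012
[[-0.972 -0.002  0.235]
 [-0.235 -0.001 -0.972]
 [ 0.002 -1.    -0.   ]]
0.0 181; 0.001 38; 0.002 56; 0.003 465; 0.004 1068; 0.005 840; 0.006 439; 0.007 295; 0.008 348; 0.009 379; 0.01 408; 0.011 480; 0.012 488; 0.013 554; 0.014 713; 0.015 564; 0.016 231; 0.017 31; 0.096 19; 0.097 54; 0.098 263; 0.099 453; 0.1 233; 0.101 19; 0.171 18; 0.172 28; 0.173 178; 0.174 342; 0.175 146;
```

The bar top is at 0.0995 m, so the joint reads about 0.075. Next is the lid.

Request:
send_rows --pt "100 2 0 15 0" --pt "100 5 0 30 0" --pt "100 5 0 38 0" --pt "100 5 0 38 0" --pt "100 5 0 38 0"

```text
clock: 22.68
ee_pos: [0.528, 0.064, 0.268]
ee_rot: [-0.084, 0.702, -0.702, 0.084]
wrist_force: [0.1, -0.2, 0.4]
opening: 0.0854
```

Request:
send_rows --pt "100 5 0 38 0" --pt "100 8 5 38 0" --pt "100 10 20 38 0" --pt "100 10 25 38 0" --pt "100 10 25 38 0"

```text
clock: 23.1
ee_pos: [0.5311, -0.1212, 0.1991]
ee_rot: [0.083, -0.702, 0.702, -0.084]
wrist_force: [0.6, 0.2, 0.2]
opening: 0.0852
```

```bash
python3 - <<'E'
from h import *
st(); print(need([.5165,-.2295,.12]))
E
```

```text
t 23.1 pos [ 0.5311 -0.1212  0.1991] F [0.59 0.25 0.19] open 0.0852 j6 0.905 dq 0.736
[[-0.972  0.001  0.234]
 [-0.234 -0.    -0.972]
 [-0.001 -1.     0.001]]
[ 39.6  79.1 101.9]
```

Request:
send_rows --pt "100 14 15 35 0" --pt "100 12 10 30 0" --pt "100 8 5 15 0" --pt "100 0 0 5 0" --pt "100 0 0 0 0"

```text
clock: 23.52
ee_pos: [0.5177, -0.2111, 0.169]
ee_rot: [-0.083, 0.703, -0.702, 0.082]
wrist_force: [-0.7, -0.2, 0.2]
opening: 0.0855
```

Request:
send_rows --pt "100 0 0 0 0" --pt "100 0 0 0 0"

```text
clock: 23.68
ee_pos: [0.5185, -0.2086, 0.1703]
ee_rot: [-0.084, 0.702, -0.702, 0.084]
wrist_force: [-0.3, 0.9, 0.2]
opening: 0.0854
```

```bash
python3 - <<'E'
from h import *
st(); snap('wrist','w17');print(need([.516,-.2298,.10]))
a=cv2.imread('pics/w17.png'); cv2.imwrite('pics/w17b.png',cv2.resize(a,None,fx=1.5625,fy=1.5625,interpolation=cv2.INTER_CUBIC))
E
```

```text
t 23.68 pos [ 0.5185 -0.2086  0.1703] F [-0.32  0.92  0.24] open 0.0854 j6 0.75 dq 0.01
[[-0.972  0.001  0.236]
 [-0.236  0.    -0.972]
 [-0.001 -1.    -0.   ]]
[ 7.5 70.4 20.1]
```

View pics/w17b.png

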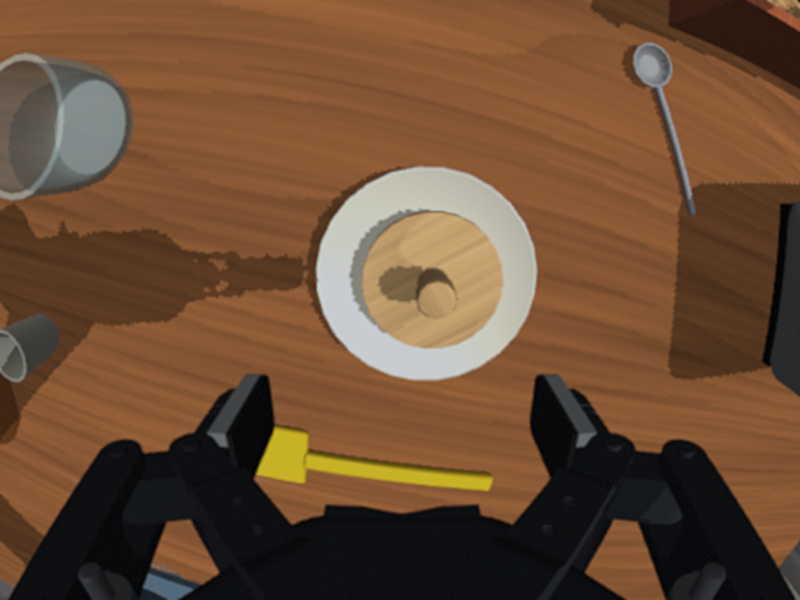

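```bash
python3 - <<'E'
from h import *
W=load('w17')
w=lambda x,y:((x+.5)/1.5625-.5,(y+.5)/1.5625-.5)
print(at_z(W,*w(437,300),.059),dep(W,*w(437,300)),at_z(W,*w(433,279),.021)); print(need([.516,-.230,.0265]))
E
```

```text
[ 0.51703108 -0.22985418  0.059     ] [ 0.51701205 -0.2298641   0.0589354 ] [ 0.51911174 -0.22944255  0.021     ]
[  7.6 143.9  20.3]
```

Request:
send_rows --pt "100 7 15 12 0" --pt "100 0 25 8 0" --pt "100 0 30 0 0" --pt "100 0 30 0 0" --pt "100 0 20 0 0" --newtons 40

```text
clock: 24.15
ee_pos: [0.5155, -0.229, 0.048]
ee_rot: [-0.084, 0.703, -0.702, 0.084]
wrist_force: [0.3, 1.2, -0.0]
opening: 0.0857
```

Request:
send_rows --pt "100 0 12 0 0" --pt "100 0 7 0 0" --pt "100 0 4 0 0" --pt "100 0 0 0 0" --pt "100 0 0 0 0"

```text
clock: 24.57
ee_pos: [0.5167, -0.2308, 0.0278]
ee_rot: [0.083, -0.702, 0.702, -0.084]
wrist_force: [-1.2, 0.6, 0.3]
opening: 0.0853
```

Request:
send_rows --pt "100 0 1 0 0" --pt "20 0 0 0 0" --pt "0 0 0 0 0" --pt "0 0 0 0 0" --pt "0 0 0 0 0"

```text
clock: 24.98
ee_pos: [0.516, -0.231, 0.0262]
ee_rot: [0.083, -0.702, 0.702, -0.084]
wrist_force: [-0.1, 0.3, 0.3]
opening: 0.0387
```

Request:
send_rows --pt "0 0 0 0 0" --pt "0 0 0 0 0" --pt "0 0 0 0 0" --pt "0 0 0 0 0" --pt "0 0 0 0 0"

```text
clock: 25.4
ee_pos: [0.516, -0.2309, 0.0261]
ee_rot: [0.083, -0.702, 0.702, -0.084]
wrist_force: [-0.2, 0.2, 3.8]
opening: 0.0228
```

```bash
python3 - <<'E'
from h import *
st()
E
```

```text
t 25.4 pos [ 0.516  -0.2309  0.0261] F [-0.23  0.15  3.8 ] open 0.0228 j6 0.716 dq 0.002
[[-0.972  0.     0.235]
 [-0.235 -0.    -0.972]
 [-0.    -1.     0.   ]]
```

Gripped. I'll lift and carry it back to above the bowl, which also lets me measure the bowl with the lid held back a little.

Request:
send_rows --pt "0 0 -6 0 0" --pt "0 0 -15 0 0" --pt "0 0 -30 0 0" --pt "0 0 -35 0 0" --pt "0 0 -35 0 0"

```text
clock: 25.82
ee_pos: [0.515, -0.2302, 0.1474]
ee_rot: [-0.084, 0.703, -0.701, 0.083]
wrist_force: [0.8, -0.4, -0.7]
opening: 0.0229
```

Request:
send_rows --pt "0 0 -30 -10 0" --pt "0 -5 -15 -25 0" --pt "0 -10 0 -34 0" --pt "0 -10 0 -34 0" --pt "0 -8 0 -25 0"

```text
clock: 26.23
ee_pos: [0.5173, -0.0962, 0.1924]
ee_rot: [-0.083, 0.702, -0.702, 0.084]
wrist_force: [-1.1, 0.3, -2.0]
opening: 0.0226
```

Request:
send_rows --pt "0 0 0 -10 0" --pt "0 0 0 0 0" --pt "0 0 0 0 0" --pt "0 0 0 0 0"

```text
clock: 26.57
ee_pos: [0.5157, -0.0901, 0.1918]
ee_rot: [0.083, -0.702, 0.702, -0.083]
wrist_force: [0.2, -0.5, -0.9]
opening: 0.0222
```

```bash
python3 - <<'E'
from h import *
st(); snap('wrist','w18');snap('top','t18');snap('scene','s18');print(need([.574,.050,.18]))
a=cv2.imread('pics/w18.png'); cv2.imwrite('pics/w18b.png',cv2.resize(a,None,fx=1.5625,fy=1.5625,interpolation=cv2.INTER_CUBIC))
a=cv2.imread('pics/t18.png')[130:250,170:370]; cv2.imwrite('pics/t18c.png',cv2.resize(a,None,fx=4,fy=4,interpolation=cv2.INTER_CUBIC))
a=cv2.imread('pics/s18.png')[145:270,140:370]; cv2.imwrite('pics/s18c.png',cv2.resize(a,None,fx=3.4,fy=3.4,interpolation=cv2.INTER_CUBIC))
E
```

```text
t 26.57 pos [ 0.5157 -0.0901  0.1918] F [ 0.17 -0.54 -0.86] open 0.0222 j6 0.949 dq 0.015
[[-0.972 -0.     0.234]
 [-0.234 -0.001 -0.972]
 [ 0.    -1.     0.001]]
[ -89.4   11.6 -122.9]
```

View pics/w18b.png

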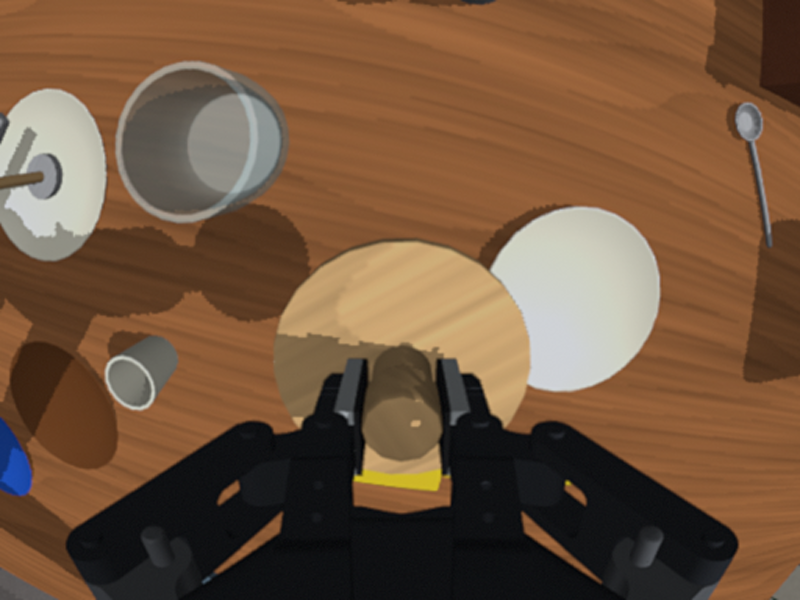

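View pics/t18c.png

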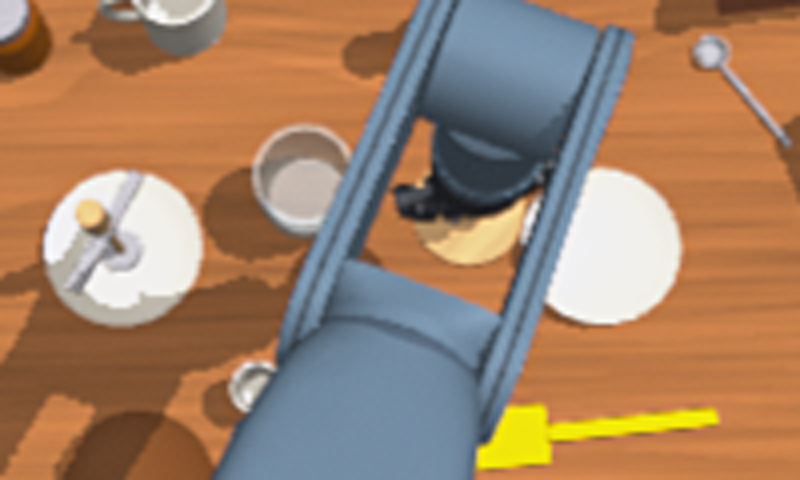

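View pics/s18c.png

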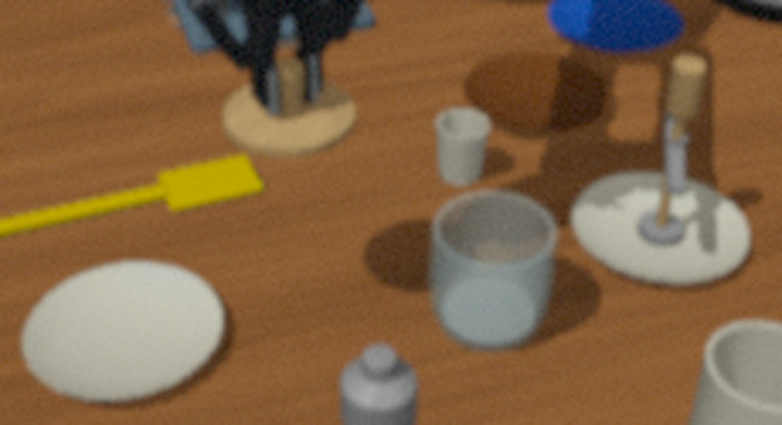

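The bowl looks unmoved: its outlines in the scene and top views match the earlier frames. I'll fit its rim circle in this wrist view, taking outer edge points (117,142), (258,142), (187,62) and (187,222).

```bash
python3 - <<'E'
from h import *
from scipy.optimize import least_squares
W=load('w18')
w=lambda x,y:((x+.5)/1.5625-.5,(y+.5)/1.5625-.5)
def fit(pts,W=W,m=w):
    P=np.array([at_z(W,*m(*p),.091) for p in pts])[:,:2]
    r=least_squares(lambda c:np.hypot(*(P-c[:2]).T)-c[2],[.574,.05,.048]); return r.x.round(4),(r.fun*1000).round(1)
print(fit([(117,142),(258,142),(187,62),(187,222)]))
T=load('t18');print(fit([(253,180),(305,124),(356,180),(268,143),(341,142)],T,lambda x,y:((x+.5)/4-.5+170,(y+.5)/4-.5+130)))
S=load('s18');s=lambda x,y:((x+.5)/3.4-.5+140,(y+.5)/3.4-.5+145)
print(fit([(431,233),(557,233),(494,190),(452,204),(538,204)],S,s))
a=cv2.imread('pics/scene0.png').astype(int)[225:250,260:310];b=cv2.imread('pics/s18.png').astype(int)[225:250,260:310]
print('scene diff',abs(a-b).mean())
# phase corr of lower bowl part between s0 and s18, top
for A,B,sl in (('scene0','s18',np.s_[222:255,262:310]),('top0','t18',np.s_[150:195,230:248])):
    g=[cv2.cvtColor(cv2.imread(f'pics/{k}.png'),cv2.COLOR_BGR2GRAY)[sl].astype(np.float32) for k in(A,B)]; print(cv2.phaseCorrelate(*[np.ascontiguousarray(q) for q in g],cv2.createHanningWindow(g[0].shape[::-1],cv2.CV_32F)))
E
```

```text
(array([0.5734, 0.0482, 0.0455]), array([-0., -0.,  0.,  0.]))
(array([0.5719, 0.0479, 0.0464]), array([ 0.4,  1.7,  0.3, -1.3, -1.2]))
(array([0.5767, 0.0498, 0.0469]), array([ 1.7, -0.9,  2.1, -3.2,  0.3]))
scene diff 4.0776
((0.13611651320952234, 0.15558762367630052), 1.1218798555157803)
((-2.148265469418625, 0.05946897962638786), 0.4900319264258867)
```

Request:
send_rows --pt "0 -10 0 -14 0" --pt "0 -20 0 -28 0" --pt "0 -24 0 -32 0" --pt "0 -18 0 -24 0" --pt "0 -10 0 -14 0"

```text
clock: 27.13
ee_pos: [0.5703, 0.041, 0.1917]
ee_rot: [-0.083, 0.703, -0.702, 0.084]
wrist_force: [-1.2, -0.5, -0.7]
opening: 0.0233
```

Request:
send_rows --pt "0 -6 0 -8 0" --pt "0 0 0 0 0" --pt "0 0 0 0 0" --pt "0 0 0 0 0"

```text
clock: 27.47
ee_pos: [0.5727, 0.0469, 0.1917]
ee_rot: [0.083, -0.702, 0.702, -0.083]
wrist_force: [-0.0, 0.4, -1.8]
opening: 0.0222
```

```bash
python3 - <<'E'
from h import *
st(); print(need([.5727,.0487,.106]))
E
```

```text
t 27.47 pos [0.5727 0.0469 0.1917] F [-0.    0.38 -1.77] open 0.0222 j6 1.224 dq 0.007
[[-0.972 -0.001  0.233]
 [-0.233 -0.001 -0.972]
 [ 0.001 -1.     0.   ]]
[-0.5 85.7 -1.8]
```

Request:
send_rows --pt "0 0 12 -2 0" --pt "0 0 20 0 0" --pt "0 0 18 0 0" --pt "0 0 8 0 0" --pt "0 0 4 0 0"

```text
clock: 27.88
ee_pos: [0.5714, 0.0491, 0.1285]
ee_rot: [-0.084, 0.702, -0.702, 0.082]
wrist_force: [-0.3, -0.1, -1.0]
opening: 0.0226
```

Request:
send_rows --pt "0 0 0 0 0" --pt "0 0 0 0 0" --pt "0 0 0 0 0"

```text
clock: 28.13
ee_pos: [0.5733, 0.0499, 0.131]
ee_rot: [0.083, -0.702, 0.702, -0.084]
wrist_force: [-0.3, -0.5, -1.2]
opening: 0.0228
```

```bash
python3 - <<'E'
from h import *
st(); print(need([.5727,.0487,.106])); snap('scene','s19'); snap('wrist','w19')
a=cv2.imread('pics/s19.png')[150:260,230:350]; cv2.imwrite('pics/s19c.png',cv2.resize(a,None,fx=5,fy=5,interpolation=cv2.INTER_CUBIC))
a=cv2.imread('pics/w19.png'); cv2.imwrite('pics/w19b.png',cv2.resize(a,None,fx=1.5625,fy=1.5625,interpolation=cv2.INTER_CUBIC))
E
```

```text
t 28.13 pos [0.5733 0.0499 0.131 ] F [-0.27 -0.54 -1.24] open 0.0228 j6 1.228 dq 0.005
[[-0.972  0.002  0.234]
 [-0.234 -0.    -0.972]
 [-0.002 -1.     0.001]]
[ 0.9 25.   1. ]
```

View pics/s19c.png

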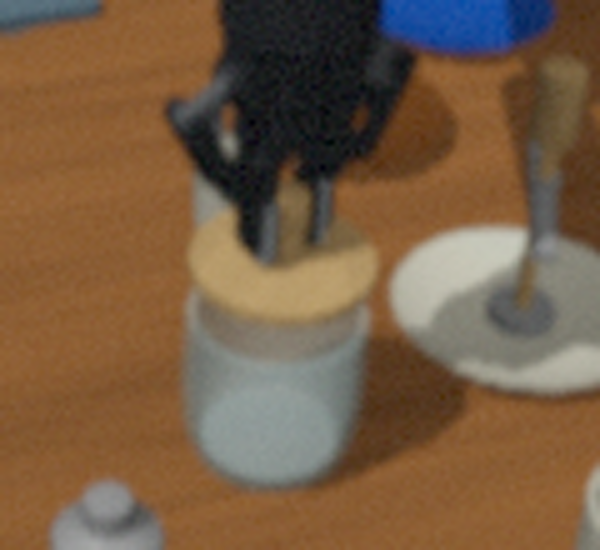

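View pics/w19b.png

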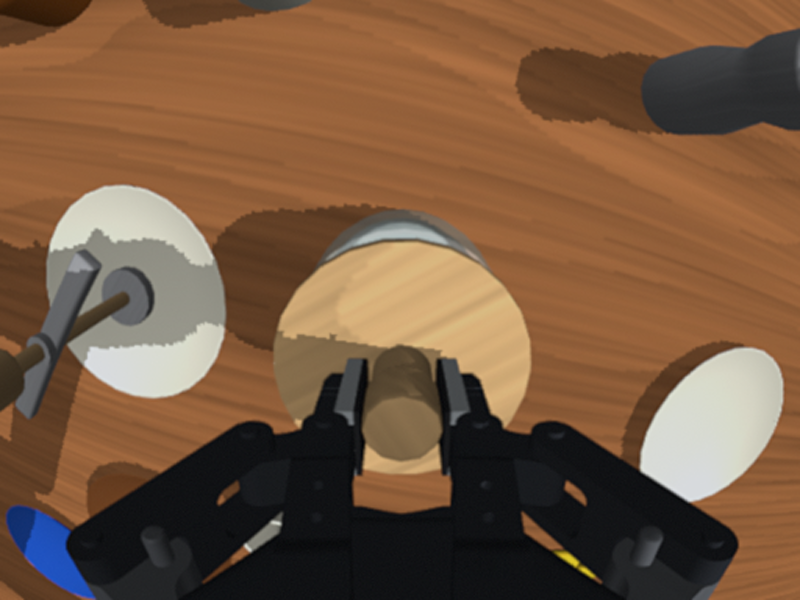

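The lid is level over the bowl, and the slight offset at right matches the view's lean. I'll lower it gently.

Request:
send_rows --pt "0 1 5 1 0" --pt "0 0 5 0 0" --pt "0 0 4 0 0" --pt "0 0 2 0 0" --pt "0 0 0 0 0"

```text
clock: 28.65
ee_pos: [0.5712, 0.0492, 0.1129]
ee_rot: [-0.084, 0.702, -0.702, 0.083]
wrist_force: [0.3, -0.0, -0.7]
opening: 0.0227
```

Request:
send_rows --pt "0 0 2 0 0" --pt "0 0 2 0 0" --pt "0 0 1 0 0" --pt "0 0 0 0 0"

```text
clock: 28.98
ee_pos: [0.5716, 0.0491, 0.1086]
ee_rot: [-0.084, 0.702, -0.702, 0.083]
wrist_force: [0.2, -0.8, -1.1]
opening: 0.0225
```

Request:
send_rows --pt "0 0 1 0 0" --pt "0 0 1 0 0" --pt "0 0 0 0 0"

```text
clock: 29.23
ee_pos: [0.5717, 0.0491, 0.1067]
ee_rot: [-0.084, 0.702, -0.702, 0.083]
wrist_force: [0.3, 0.2, -1.7]
opening: 0.0228
```

Request:
send_rows --pt "0 -1 1 0 0" --pt "0 0 1 0 0" --pt "0 0 0 0 0"

```text
clock: 29.48
ee_pos: [0.5727, 0.0493, 0.1047]
ee_rot: [-0.084, 0.702, -0.702, 0.083]
wrist_force: [-0.6, 0.0, -0.5]
opening: 0.0231
```

Request:
send_rows --pt "0 0 0.5 0 0" --pt "0 0 0.5 0 0" --pt "0 0 0 0 0"

```text
clock: 29.73
ee_pos: [0.5728, 0.0493, 0.1041]
ee_rot: [0.083, -0.702, 0.702, -0.084]
wrist_force: [-0.9, 1.2, 1.1]
opening: 0.0227
```

Contact at TCP z 0.104, as expected. I'll release and retreat.

Request:
send_rows --pt "34 0 0 0 0" --pt "40 0 0 0 0" --pt "60 0 0 0 0" --pt "100 0 0 0 0" --pt "100 0 0 0 0"

```text
clock: 30.15
ee_pos: [0.5728, 0.0493, 0.1039]
ee_rot: [-0.083, 0.702, -0.702, 0.084]
wrist_force: [0.8, -0.4, -0.2]
opening: 0.0691
```

Request:
send_rows --pt "100 0 0 0 0" --pt "100 0 0 0 0" --pt "100 0 0 0 0" --pt "100 0 0 0 0" --pt "100 0 0 0 0"

```text
clock: 30.57
ee_pos: [0.5728, 0.0493, 0.1039]
ee_rot: [0.084, -0.702, 0.702, -0.084]
wrist_force: [-0.3, 0.0, 0.1]
opening: 0.0855
```

Request:
send_rows --pt "100 0 -10 0 0" --pt "100 0 -25 0 0" --pt "100 0 -35 0 0" --pt "100 0 -40 0 0" --pt "100 10 -20 0 0"

```text
clock: 30.98
ee_pos: [0.5658, 0.047, 0.2394]
ee_rot: [0.081, -0.702, 0.703, -0.086]
wrist_force: [1.0, 0.2, 1.1]
opening: 0.0852
```

Request:
send_rows --pt "100 30 0 0 0" --pt "100 30 0 0 0" --pt "100 20 0 0 0" --pt "100 0 0 0 0" --pt "100 0 0 0 0"

```text
clock: 31.4
ee_pos: [0.485, 0.0281, 0.2351]
ee_rot: [0.083, -0.702, 0.702, -0.084]
wrist_force: [0.0, -1.3, 0.6]
opening: 0.0854
```

Request:
send_rows --pt "100 0 0 0 0" --pt "100 0 0 0 0"

```text
clock: 31.57
ee_pos: [0.4863, 0.0282, 0.2342]
ee_rot: [0.083, -0.702, 0.702, -0.084]
wrist_force: [0.1, 0.4, 0.3]
opening: 0.0852
```

```bash
python3 - <<'E'
from h import *
st(); snap('wrist','w20');snap('scene','s20')
a=cv2.imread('pics/w20.png'); cv2.imwrite('pics/w20b.png',cv2.resize(a,None,fx=1.5625,fy=1.5625,interpolation=cv2.INTER_CUBIC))
a=cv2.imread('pics/s20.png')[145:270,140:370]; cv2.imwrite('pics/s20c.png',cv2.resize(a,None,fx=3.4,fy=3.4,interpolation=cv2.INTER_CUBIC))
W=load('w20')
P=np.array([dep(W,u,v) for v in range(60,240) for u in range(60,320) if W['d'][v,u]>0])
for c,r in(((.5735,.0495),.05),((.5235,.227),.08)):
    z=P[np.hypot(P[:,0]-c[0],P[:,1]-c[1])<r,2]; h,e=np.histogram(z,bins=np.arange(.085,.2,.001)); print([(round(a,3),b) for a,b in zip(e,h) if b>20])
E
```

```text
t 31.57 pos [0.4863 0.0282 0.2342] F [0.06 0.36 0.28] open 0.0852 j6 1.162 dq 0.012
[[-0.972  0.001  0.235]
 [-0.235 -0.    -0.972]
 [-0.001 -1.     0.   ]]
[(np.float64(0.096), np.int64(270)), (np.float64(0.097), np.int64(1976)), (np.float64(0.098), np.int64(2571)), (np.float64(0.099), np.int64(707)), (np.float64(0.1), np.int64(37)), (np.float64(0.133), np.int64(27)), (np.float64(0.134), np.int64(79)), (np.float64(0.135), np.int64(247)), (np.float64(0.136), np.int64(244)), (np.float64(0.137), np.int64(53))]
[(np.float64(0.091), np.int64(27)), (np.float64(0.092), np.int64(34)), (np.float64(0.093), np.int64(48)), (np.float64(0.094), np.int64(40)), (np.float64(0.095), np.int64(41)), (np.float64(0.096), np.int64(48)), (np.float64(0.097), np.int64(88)), (np.float64(0.098), np.int64(289)), (np.float64(0.099), np.int64(367)), (np.float64(0.1), np.int64(118)), (np.float64(0.104), np.int64(39)), (np.float64(0.105), np.int64(40))]
```

View pics/w20b.png

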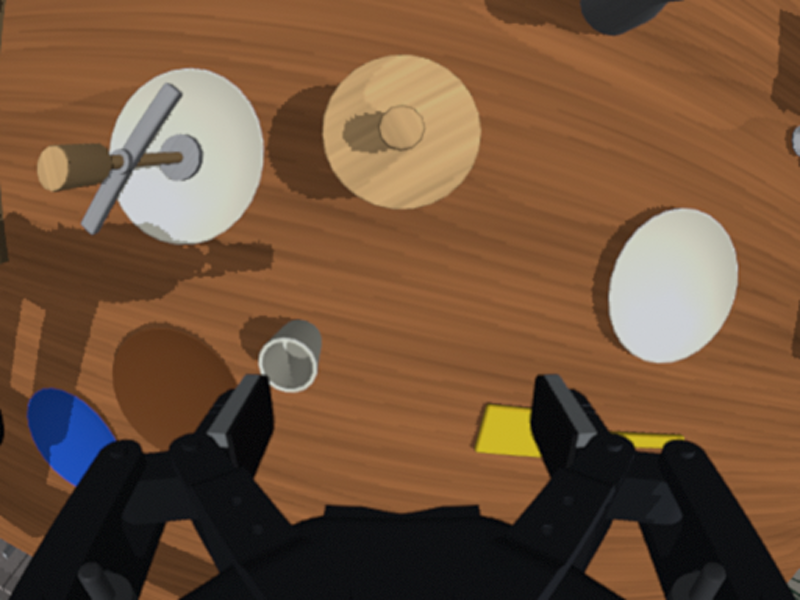

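View pics/s20c.png

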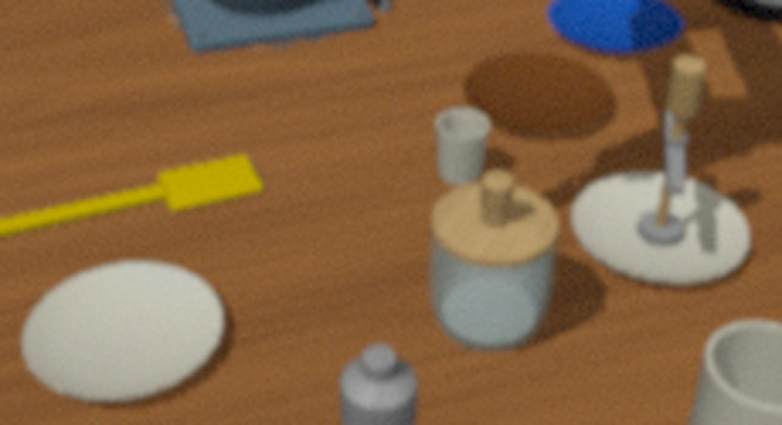

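The lid sits flat on the bowl, with knob and flange at the same pixels as at the start. The gauge is upright on its saucer with the bar up.

```bash
python3 -c "
from plant import job
print(job.hand_in())"
```

```text
the job is handed in; nothing more can be done
None
```

I carried out the whole job and handed it in at about 31.6 s of the 72 s allowed; the hand-in gives no verdict. The lid went onto the empty saucer, and the gauge was lowered until its foot rested on the bowl's bottom. I then lifted the gauge out, stood it back on its own saucer and put the lid back on the bowl.

**What the last checks showed:**
- **Lid:** it sits flat on the bowl, flange top at about 0.098 m against 0.099 m expected. In the scene picture it is in the same place as at the start.
- **Gauge:** it stands upright near the middle of its saucer, and contact with the bowl's bottom was gentle, about 6 N on the wrist.
- **Crossbar:** its top is at about 0.0995 m, which puts the joint at about 0.075 m.
- **Everything else:** by eye in the last pictures, the bowl, saucers and nearby bystanders had not moved. The mug, honey jar, mill and teaspoon are only partly in those frames or out of them. The fingers are clear of everything.

**What disagreed:**
- **First crossbar reading:** it came out 2 to 3 mm low because the arm was still moving. A repeat with the arm still gave the figure above.
- **Bowl centre:** three camera views differed by up to about 5 mm. I took a value near the middle, and the lid went on without catching.
- **Bowl movement check:** comparing the scene pictures showed no real movement. The same comparison on the top view gave about 2 pixels, but with a poor match: the lid was off and part of the bowl was covered. I disregarded it.

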